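# Load the slotted weights of a webbing tensioner

### The job

Make the webbing tensioner ready: slide both stop blocks along the T-slot to its open end, lift them out and seat each flat and square in a pocket of the grey parking block. Then slide every slotted weight sideways onto the tensioner's stem, lying flat one on another and centred on the stem, each with its slot turned about a quarter turn or more from the slots of all the others. Leave the other things on the table where they are.

Things in the scene. Friction and masses are not known exactly. Their poses are not given: they have to be found in the camera images.
- stem_foot (a point): webbing tensioner (fixed; grey deck 150 x 150 mm round the stem, flat, flush with the rail): centre of its round steel pan, 64 mm across, deck and pan 24 mm above the table, foot of the hanger stem: upright rod 8 mm across. Its black knob, 16 mm across, spans 56 to 64 mm above the pan, so weights cannot pass over it. z up; +y runs along the T-slot to its open end
- stem_knob (a point): centre of the black knob on top of the stem, 60 mm above the pan
- slot_end (a point): open end of the tensioner's aluminium T-slot rail, on its centre line, level with the rail's top (24 mm above the table). The rail, 60 mm wide, runs in +y, 42 to 165 mm from the stem axis, closed at the stem end. Mouth 14 mm wide, lips 6 mm thick, channel below 30 mm wide, 10 mm high. Beyond the end: only the table
- stop_outer_center (a point): white stop block nearer the open end, 0.16 kg, in the T-slot: centre of its body, 34 x 40 x 30 mm (x, y, z). Below: neck 10 x 28 mm, 8 mm high, then steel foot 26 x 30 x 6 mm, underside 29 mm below this point. y is along the slot. It rests on the rail by its body, can rise only 2 mm, and comes free once its foot (15 mm each side of this point) is past slot_end
- stop_inner_center (a point): orange stop block nearer the stem, 0.16 kg, in the T-slot: centre of its body, 34 x 40 x 30 mm (x, y, z). Below: neck 10 x 28 mm, 8 mm high, then steel foot 26 x 30 x 6 mm, underside 29 mm below this point. y is along the slot. It rests on the rail by its body, can rise only 2 mm, and comes free once its foot (15 mm each side of this point) is past slot_end
- stop_nose (a point): tip of the orange stop's dark nose, 18 mm wide, 16 mm high, which sticks out 30 mm from the body's -y side and hangs over the pan, so that no weight can be seated while that stop is there
- pocket_1 (a point): first pocket of the grey parking block (150 x 80 x 14 mm, fixed on the table): a recess 31 x 35 mm (x, y), 10 mm deep; this point is the centre of its floor, 4 mm above the table. A stop's foot fits in it, long side along y, either way round; seated, the stop's centre point is 29 mm above this point. Each pocket takes either stop; the pockets are 80 mm apart along x
- pocket_2 (a point): second pocket of the grey parking block (150 x 80 x 14 mm, fixed on the table): a recess 31 x 35 mm (x, y), 10 mm deep; this point is the centre of its floor, 4 mm above the table. A stop's foot fits in it, long side along y, either way round; seated, the stop's centre point is 29 mm above this point. Each pocket takes either stop; the pockets are 80 mm apart along x
- weight_blue_center (a point): blue slotted weight, 0.25 kg: disc 66 mm in diameter, 12 mm thick, with two flats 56 mm apart (across y, each about 35 mm long, parallel to the slot) and a slot 12 mm wide that runs from the centre (round-ended, 6 mm past it) out through the rim in +x. This point is its centre, half-way up (6 mm above its underside). Either face may lie up. May be absent.
- weight_blue_mouth (a point): the slot's mouth on the blue weight's rim, 33 mm from its centre in +x, half-way up
- weight_yellow_center (a point): yellow slotted weight, 0.25 kg: disc 66 mm in diameter, 12 mm thick, with two flats 56 mm apart (across y, each about 35 mm long, parallel to the slot) and a slot 12 mm wide that runs from the centre (round-ended, 6 mm past it) out through the rim in +x. This point is its centre, half-way up (6 mm above its underside). Either face may lie up. May be absent.
- weight_yellow_mouth (a point): the slot's mouth on the yellow weight's rim, 33 mm from its centre in +x, half-way up
- weight_green_center (a point): green slotted weight, 0.25 kg: disc 66 mm in diameter, 12 mm thick, with two flats 56 mm apart (across y, each about 35 mm long, parallel to the slot) and a slot 12 mm wide that runs from the centre (round-ended, 6 mm past it) out through the rim in +x. This point is its centre, half-way up (6 mm above its underside). Either face may lie up. May be absent.
- weight_green_mouth (a point): the slot's mouth on the green weight's rim, 33 mm from its centre in +x, half-way up
- weight_red_center (a point): red slotted weight, 0.25 kg: disc 66 mm in diameter, 12 mm thick, with two flats 56 mm apart (across y, each about 35 mm long, parallel to the slot) and a slot 12 mm wide that runs from the centre (round-ended, 6 mm past it) out through the rim in +x. This point is its centre, half-way up (6 mm above its underside). Either face may lie up. May be absent.
- weight_red_mouth (a point): the slot's mouth on the red weight's rim, 33 mm from its centre in +x, half-way up
- tape_measure: yellow tape measure, 69x68x31 mm, a bystander; origin at the centre of its underside
- web_roll_2: blue webbing roll, 72x74x26 mm, a bystander; origin at the centre of its underside
- buckle_1: black buckle, 62x43x11 mm, a bystander; origin at the centre of its underside
Mind the look-alikes: they are no part of the job. Of the things that look like the part that bears stop_inner_center, the smaller one is meant.

How it is judged:
On the way, in this order (a step that is already met when the one before it is completed fails the run):
1. both stops have been slid out of the open end of the T-slot (y of each of stop_outer_center, stop_inner_center in the frame of slot_end above 0.014 m), for 0.1 s.
2. both stops sit flat and square in the pockets (((horizontal distance between stop_outer_center and pocket_1 below 0.005 m and z of stop_outer_center in the frame of pocket_1 below 0.032 m and angle between stop_outer_center's own z axis and vertical below 0.08 rad and angle between the y axis of stop_outer_center and the y axis of pocket_1, either way round below 0.15 rad) or (horizontal distance between stop_outer_center and pocket_2 below 0.005 m and z of stop_outer_center in the frame of pocket_2 below 0.032 m and angle between stop_outer_center's own z axis and vertical below 0.08 rad and angle between the y axis of stop_outer_center and the y axis of pocket_2, either way round below 0.15 rad)) and ((horizontal distance between stop_inner_center and pocket_1 below 0.005 m and z of stop_inner_center in the frame of pocket_1 below 0.032 m and angle between stop_inner_center's own z axis and vertical below 0.08 rad and angle between the y axis of stop_inner_center and the y axis of pocket_1, either way round below 0.15 rad) or (horizontal distance between stop_inner_center and pocket_2 below 0.005 m and z of stop_inner_center in the frame of pocket_2 below 0.032 m and angle between stop_inner_center's own z axis and vertical below 0.08 rad and angle between the y axis of stop_inner_center and the y axis of pocket_2, either way round below 0.15 rad))), for 0.2 s.
3. all weights are on the stem (horizontal distance between each of weight_blue_center, weight_yellow_center, weight_green_center, weight_red_center and stem_foot below 0.006 m and z of weight_blue_center in the frame of stem_foot between 0.003 and 0.046 m and angle between the z axis of each of weight_blue_center, weight_yellow_center, weight_green_center, weight_red_center and the z axis of stem_foot, either way round below 0.08 rad and z of weight_yellow_center in the frame of stem_foot between 0.003 and 0.046 m and z of weight_green_center in the frame of stem_foot between 0.003 and 0.046 m and z of weight_red_center in the frame of stem_foot between 0.003 and 0.046 m), for 0.2 s.
At the end, for the whole second after the job is handed in: Each stop in a pocket: within 5 mm of its centre, foot within 3 mm of the floor, upright within 0.08 rad, square within 0.15 rad. Every weight present on the stem: centre within 6 mm of its axis, flat within 0.08 rad, 3 to 46 mm above the pan; every two slots 60 degrees or more apart. All at rest (all of step 2 and all of step 3 and x of weight_blue_mouth in the frame of weight_yellow_center below 0.0165 m and x of each of weight_blue_mouth, weight_yellow_mouth in the frame of weight_green_center below 0.0165 m and x of each of weight_blue_mouth, weight_yellow_mouth, weight_green_mouth in the frame of weight_red_center below 0.0165 m and linear speed of each of weight_blue, weight_yellow, weight_green, weight_red, stop_outer, stop_inner below 0.02 m/s); the robot touches nothing.
It fails at once if the tape measure is displaced by more than 3 cm (distance of tape_measure from where it was at the start of the episode above 0.03 m).
It fails at once if the blue webbing roll is displaced by more than 3 cm (distance of web_roll_2 from where it was at the start of the episode above 0.03 m).
It fails at once if the loose buckle is displaced by more than 3 cm (distance of buckle_1 from where it was at the start of the episode above 0.03 m).
Of weight_blue, weight_yellow, weight_green, weight_red only 3 to 4 are there at a start; the rules pass over those that are not, and their reading is None.
At some moment in a run one of weight_blue, weight_yellow, weight_green, weight_red may be knocked a few centimetres aside while the robot is not near it.
Once in a run the grip may slacken for a moment while it holds something.
It also fails if it takes over 210 s, if anything falls off the work surface, if the arm or the gripper's body presses on something with over 40 N, if the wrist force passes 120 N, or if a joint passes its speed limit or range.

### The arm

A 6-joint arm with a two-finger parallel gripper is mounted at the origin on a cart in front of the work surface, level with it; the furniture and walls round the work are solid. World frame = base frame: x ahead of the robot, y to its left, z up, the work surface at z = 0. Lengths are in m, angles in rad, forces in N, time in s.
With the tool pointing down it reaches from about 0.375 to 0.825 m from the base axis. Payload 5.5 kg.
Tool frame: the origin (TCP) lies at the very end of the fingers, on their centre line; the grasp point (between the pads) lies tcp_to_grasp behind it (tcp_to_grasp is the distance from the TCP to the grasp point, in m); z points along the fingers, x is the direction in which the jaws open and shut, and the axes are right-handed (so a half turn about z gives the same grasp; the last joint's range is limited). The gripper opens to 85 mm and grips with 20 to 120 N. Pads are 22 mm wide; open, the fingers measure 114 mm over their backs; the gripper's body (76 mm by 85 mm) begins 54 mm behind the grasp point. The pads swing forward as they close: fully open they stand 13 mm farther back than shut.
Start: joints at [-1.193, 0.314, -0.047, 1.21, 0, 1.571], TCP at [0.221, -0.558, 0.231] pointing down, gripper open.
Joint ranges: [-2.67, 2.67], [-0.69, 1.73], [-1.03, 1.25], [-2.08, 2.16], [-1.42, 1.45], [-3.14, 3.14]. Speed limits (rad/s): [2.39, 2.39, 3.01, 3.14, 3.14, 3.14].

### API

Orientations are given as a unit quaternion [w, x, y, z].
In Python, from workcell import * gives the robot as it stands.
- The arm moves only by the tool carry_out, never from a script. Its argument "moves" is a list of rows, each an object with "travel": the shift along the tool's x, y, z in mm, a list of three; "rotation": the turn, a rotation vector about the tool's x, y, z in degrees, a list of three; "claw": the closure in counts, from 0 (fully open) to 255 (shut). In form: [{"travel": [dx, dy, dz], "rotation": [ax, ay, az], "claw": claw}, ...]. A call has 1 to 10 rows; each row is the pose to reach, as a shift and turn from the pose commanded when the call began, along the tool's axes at that moment; what a row does not reach only later rows make up. A row lasts 1/8 s, in which the tool goes at most 62.5 mm and 10.7 degrees, less where a joint would pass 70% of its speed; a pose out of reach is approached as far as the arm can. A call with a gripper value outside its range is refused whole. The fingers move at their own pace and stop on an object; the grip force is fixed at half the most. Time passes only in rows, so rows that repeat a pose let the fingers close. It gives the time, the measured TCP pose, the force and the opening at its end, in the units of the state.
- get_obs(): the state, without advancing time (a new reading comes with each control period).
- grab_frame(name): name is "side" or "top" or "wrist"; returns a dict with "pixels" (384x512x3 uint8, red, green, blue), "vfov" (degrees; the focal length in pixels is half the picture's height over the tangent of half this angle, whatever the lens; pixels are square), "cx", "cy" (the principal point, pixels), "rvec" (rotation vector, rad) and "tvec" (3), from world to camera coordinates, as OpenCV has them. Camera axes: x right, y down, z forward; pixel columns grow to the right and rows downward; lengths in m; the calibration is good to about 2 mm. A picture is of the moment at which its call begins. There is no depth.
- finish_job(): hands the job in, once; it reports no verdict.
Trained networks look in the newest picture that a camera, given by its name, has taken for a name from the list of things; names that differ only in an ending like _2 or _b are one class to them, and where a whole thing is asked for, a point or a joint stands for the part that bears it (a point fixed in the world has none). Each returns a list of dicts, best first, with "conf" (0 to 1); they miss things now and then, are a little off and sometimes report something else, mostly with a low value. They report only what shows in the picture. A call takes as long as a camera call. They do not tell look-alikes from the thing itself.
- spot_in(camera, thing): "bbox" ([left, top, right, bottom] in pixels, round what is visible of it).
- trace(camera, thing): "pixels" (384x512 bool, what is visible of it) and "bbox" ([left, top, right, bottom] in pixels, round what is visible of it).
- landmark_of(camera, thing): "at" ([column, row] in pixels: a listed point, or the origin of a listed thing).
The state is a dict: "time": time; "joint_positions": joint angles; "qvel": joint speeds; "joint_efforts": joint torques, N m; "position": TCP position; "ee_rot": TCP orientation; "contact_force": force on the tool from outside, world axes, zero at the start; "wrist_torque": the same for the moment, N m; "grip_width": finger opening in m.
Only numpy, scipy, OpenCV 4.12 (cv2) and the standard library are available. Lean on these libraries where they do the work, as an engineer would, in place of code of your own. Each camera call takes 0.05 s, during which the arm holds its last target.

## Working session

There is one attempt and no reset: what is moved stays moved. The work goes in short steps, Python scripts to look and compute and a tool call to move; the robot and the scene stay as the last step left them, time stands still between calls to the robot, and variables do not carry over. Pictures are saved under pics/ and viewed, and the job is handed in when it is done.

Besides the shell and the picture viewer there is one more tool, called after "Emit:" as name(argument=value, ...) on one line, values as JSON. carry_out: Moves the arm, as the interface text tells. Its arguments: {"type":"object","properties":{"moves":{"type":"array","items":{"type":"object","properties":{"travel":{"type":"array","items":{"type":"number"}},"rotation":{"type":"array","items":{"type":"number"}},"claw":{"type":"number"}}}}},"required":["moves"]}

```bash
ls; mkdir -p pics; cat > h.py <<'E'
from workcell import *
import numpy as np, cv2
def save(cam,name):
    f=grab_frame(cam); cv2.imwrite('pics/'+name+'.png',f['pixels'][:,:,::-1]); return f
def cal(f):
    H=f['pixels'].shape[0]; fl=H/2/np.tan(np.radians(f['vfov']/2))
    K=np.array([[fl,0,f['cx']],[0,fl,f['cy']],[0,0,1]]); R=cv2.Rodrigues(np.array(f['rvec'],float))[0]
    return K,R,np.array(f['tvec'],float)
def toworld(f,px,z):
    K,R,t=cal(f); d=R.T@np.linalg.inv(K)@np.array([px[0],px[1],1.]); c=-R.T@t
    return c+d*(z-c[2])/d[2]
def proj(f,P):
    K,R,t=cal(f); q=K@(R@np.array(P,float)+t); return q[:2]/q[2]
def tri(obs):
    A=np.zeros((3,3));b=np.zeros(3)
    for f,px in obs:
        K,R,t=cal(f); d=R.T@np.linalg.inv(K)@np.array([px[0],px[1],1.]); d/=np.linalg.norm(d); c=-R.T@t
        M=np.eye(3)-np.outer(d,d); A+=M;b+=M@c
    return np.linalg.solve(A,b)
E
python3 - <<'E'
from h import *
o=get_obs(); print({k:np.round(v,4) for k,v in o.items()})
for c in('side','top','wrist'):
    f=save(c,c+'0'); K,R,t=cal(f); print(c,f['vfov'],f['cx'],f['cy'],'cam',-R.T@t,R[2])
E
```

```text
pics
{'time': np.float64(0.0), 'joint_positions': array([-1.193 ,  0.3142, -0.0481,  1.2102, -0.    ,  1.5708]), 'qvel': array([-0.0002,  0.0001, -0.0001, -0.0004,  0.0005,  0.0012]), 'joint_efforts': array([ 1.00000e-04, -5.39580e+01,  3.39757e+01,  1.91000e-02,
       -0.00000e+00,  0.00000e+00]), 'position': array([ 0.2211, -0.5571,  0.2304]), 'ee_rot': array([-5.000e-04,  8.273e-01, -5.618e-01, -7.000e-04]), 'contact_force': array([-0.8916, -0.0773,  0.7989]), 'wrist_torque': array([-0.0142,  0.0232, -0.0015]), 'grip_width': np.float64(0.0856)}
side 49.038744529349735 256.2065624951011 193.3597873449569 cam [0.09123625 0.97489388 0.55606473] [ 0.35457333 -0.84331056 -0.40386268]
top 56.89485812705436 255.65864613609776 195.5910774502765 cam [ 0.43568597 -0.01458388  1.05261264] [ 0.10351917 -0.01919701 -0.99444218]
wrist 62.82318769803502 256.39025429984105 184.45799822132415 cam [ 0.29803746 -0.5270102   0.37261908] [-0.2949666  -0.1150493  -0.94855594]
```

View pics/top0.png

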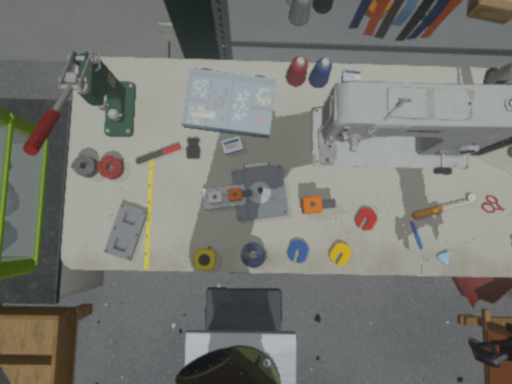

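View pics/side0.png

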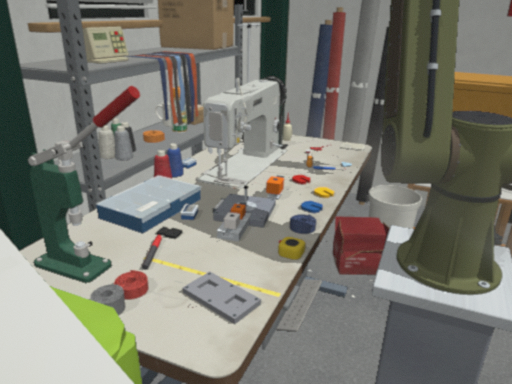

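```bash
python3 - <<'E'
from h import *
names="stem_foot stem_knob slot_end stop_outer_center stop_inner_center stop_nose pocket_1 pocket_2 weight_blue_center weight_blue_mouth weight_yellow_center weight_yellow_mouth weight_green_center weight_green_mouth weight_red_center weight_red_mouth tape_measure web_roll_2 buckle_1".split()
fs={c:grab_frame(c) for c in('top','side')}
for n in names:
    for c in fs:
        r=landmark_of(c,n); print(n,c,[(np.round(q['at'],1).tolist(),round(float(q['conf']),2)) for q in r][:3])
print(get_obs()['time'])
E
```

```text
stem_foot top [([258.6, 193.4], 0.69), ([192.1, 146.1], 0.6)]
stem_foot side [([245.2, 204.6], 0.62)]
stem_knob top [([340.0, 253.4], 0.74), ([262.1, 187.8], 0.67)]
stem_knob side [([242.6, 190.7], 0.78)]
slot_end top [([253.0, 191.0], 0.58), ([206.5, 196.6], 0.55), ([258.2, 187.7], 0.38)]
slot_end side [([228.8, 228.6], 0.73)]
stop_outer_center top [([217.6, 198.0], 0.46), ([359.4, 228.2], 0.34)]
stop_outer_center side [([231.1, 219.6], 0.58)]
stop_inner_center top [([237.4, 192.0], 0.66), ([311.1, 203.1], 0.57), ([123.4, 242.8], 0.31)]
stop_inner_center side [([274.9, 182.6], 0.87), ([287.8, 249.5], 0.68), ([239.9, 213.5], 0.63)]
stop_nose top [([252.9, 191.3], 0.76), ([334.5, 203.3], 0.76)]
stop_nose side [([277.8, 177.5], 0.85), ([239.4, 205.5], 0.69), ([310.0, 181.5], 0.55)]
pocket_1 top [([120.7, 244.1], 0.95), ([131.2, 216.4], 0.85)]
pocket_1 side [([207.3, 288.0], 0.88), ([234.0, 307.8], 0.76), ([237.8, 211.0], 0.24)]
pocket_2 top [([120.7, 244.1], 0.95), ([131.2, 216.4], 0.85)]
pocket_2 side [([207.3, 288.0], 0.88), ([234.0, 307.8], 0.76), ([237.8, 211.0], 0.24)]
weight_blue
[... 534 characters left out ...]
ight_green_mouth top []
weight_green_mouth side []
weight_red_center top [([363.8, 220.2], 0.77), ([338.5, 254.5], 0.62)]
weight_red_center side [([289.8, 250.7], 0.49), ([301.3, 180.8], 0.47)]
weight_red_mouth top [([358.6, 225.9], 0.84)]
weight_red_mouth side [([321.7, 207.8], 0.6), ([310.6, 183.0], 0.49)]
tape_measure top [([204.1, 257.8], 0.91), ([201.4, 198.5], 0.66)]
tape_measure side [([288.7, 251.2], 0.62)]
web_roll_2 top [([251.4, 252.7], 0.77)]
web_roll_2 side [([303.9, 227.9], 0.83), ([287.3, 250.9], 0.4)]
buckle_1 top [([217.4, 197.5], 0.73), ([195.4, 147.9], 0.56), ([332.1, 263.6], 0.49)]
buckle_1 side [([169.1, 235.2], 0.78), ([226.1, 226.1], 0.64), ([335.0, 197.8], 0.58)]
2.15
```

```bash
python3 - <<'E'
from h import *
f=grab_frame('top')
P={'foot':([258.6,193.4],.024),'knob':([262.1,187.8],.084),'slotend':([206.5,196.6],.024),'outer':([217.6,198],.039),'inner':([237.4,192],.039),'nose':([252.9,191.3],.04),'p1':([120.7,244.1],.004),'p2':([131.2,216.4],.004),'b':([298.8,249.6],.006),'bm':([296.7,262.3],.006),'y':([339.5,254.5],.006),'ym':([333.8,262.5],.006),'r':([364.5,219],.006),'rm':([358.6,225.9],.006),'tape':([204,258],.0),'roll':([251.4,252.7],0),'lookalike':([311,205],.03)}
for k,(p,z) in P.items():
    w=toworld(f,p,z); print(k,np.round(w,4), 'r',round(float(np.hypot(*w[:2])),3))
K,R,t=cal(f)
I=cv2.resize(f['pixels'][140:290,90:390],None,fx=2.66,fy=2.66,interpolation=cv2.INTER_CUBIC)
cv2.imwrite('pics/topz.png',I[:,:,::-1])
E
```

```text
foot [ 0.5494 -0.0429  0.024 ] r 0.551
knob [ 0.5585 -0.0506  0.084 ] r 0.561
slotend [0.5366 0.1085 0.024 ] r 0.547
outer [0.5318 0.0748 0.039 ] r 0.537
inner [0.5504 0.0186 0.039 ] r 0.551
nose [ 0.5533 -0.0259  0.04  ] r 0.554
p1 [0.3941 0.3551 0.004 ] r 0.53
p2 [0.4752 0.3293 0.004 ] r 0.578
b [ 0.3884 -0.1645  0.006 ] r 0.422
bm [ 0.3515 -0.1586  0.006 ] r 0.386
y [ 0.3764 -0.2843  0.006 ] r 0.472
ym [ 0.353  -0.2674  0.006 ] r 0.443
r [ 0.482  -0.3594  0.006 ] r 0.601
rm [ 0.4613 -0.3415  0.006 ] r 0.574
tape [0.3584 0.1124 0.    ] r 0.376
roll [ 0.3764 -0.0258  0.    ] r 0.377
lookalike [ 0.5183 -0.1956  0.03  ] r 0.554
```

View pics/topz.png

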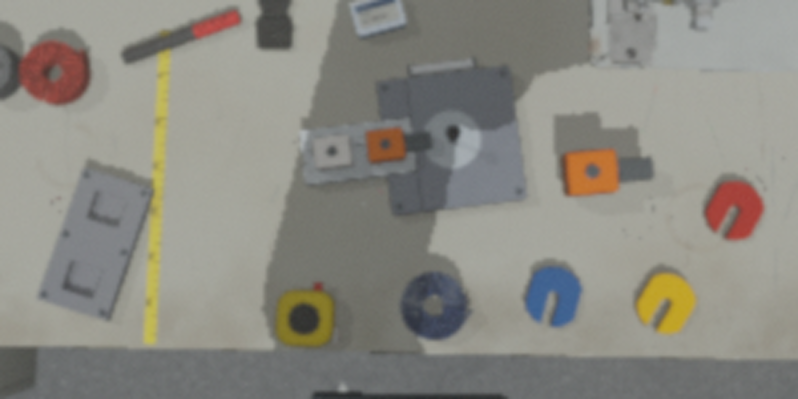

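View pics/wrist0.png

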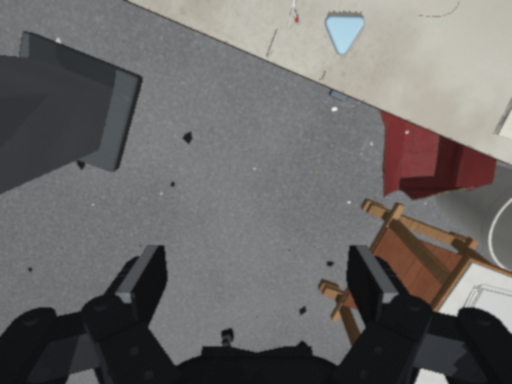

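```bash
cat >> h.py <<'E'
from scipy.spatial.transform import Rotation as Ro
def pose():
    o=get_obs(); q=np.array(o['ee_rot']); return np.array(o['position']),Ro.from_quat([q[1],q[2],q[3],q[0]])
def Rt(psi):
    c,s=np.cos(np.radians(psi)),np.sin(np.radians(psi))
    return Ro.from_matrix(np.array([[c,s,0],[s,-c,0],[0,0,-1]]))
def go(xyz,psi):
    p,R=pose(); t=R.inv().apply(np.array(xyz)-p)*1000; r=(R.inv()*Rt(psi)).as_rotvec(degrees=True)
    print('travel',np.round(t,1).tolist(),'rot',np.round(r,2).tolist())
def st():
    o=get_obs(); p,R=pose(); X=R.as_matrix()[:,0]
    print('t',round(float(o['time']),2),'p',np.round(p,4),'psi',round(float(np.degrees(np.arctan2(X[1],X[0]))),2),'tilt',np.round(R.as_matrix()[:2,2],4),'F',np.round(o['contact_force'],1),'w',round(float(o['grip_width']),4),'j',np.round(o['joint_positions'],3))
E
python3 - <<'E'
from h import *
import workcell
print(tcp_to_grasp if 'tcp_to_grasp' in globals() else dir(workcell))
st(); go([.54,.03,.2],5)
E
```

```text
0.0187
t 2.2 p [ 0.2213 -0.5577  0.2313] psi -68.36 tilt [0. 0.] F [ 0.4  0.4 -0.6] w 0.0856 j [-1.193  0.314 -0.047  1.21   0.     1.571]
travel [-428.7, -513.0, 31.3] rot [-0.0, -0.0, -73.36]
```

Emit:
carry_out(moves=[{"travel": [-430, -513, 31], "rotation": [0, 0, -73.4], "claw": 0}, {"travel": [-430, -513, 31], "rotation": [0, 0, -73.4], "claw": 0}, {"travel": [-430, -513, 31], "rotation": [0, 0, -73.4], "claw": 0}, {"travel": [-430, -513, 31], "rotation": [0, 0, -73.4], "claw": 0}, {"travel": [-430, -513, 31], "rotation": [0, 0, -73.4], "claw": 0}, {"travel": [-430, -513, 31], "rotation": [0, 0, -73.4], "claw": 0}, {"travel": [-430, -513, 31], "rotation": [0, 0, -73.4], "claw": 0}, {"travel": [-430, -513, 31], "rotation": [0, 0, -73.4], "claw": 0}, {"travel": [-430, -513, 31], "rotation": [0, 0, -73.4], "claw": 0}, {"travel": [-430, -513, 31], "rotation": [0, 0, -73.4], "claw": 0}])

```text
time: 3.45
position: [0.519, -0.0064, 0.2026]
ee_rot: [0.0, 0.999, 0.044, 0.001]
contact_force: [0.5, -1.2, -0.5]
grip_width: 0.0856
```

```bash
python3 - <<'E'
from h import *
st(); go([.54,.03,.2],5)
f=save('wrist','w1')
E
```

```text
t 3.45 p [ 0.519  -0.0064  0.2026] psi 5.06 tilt [ 0.001  -0.0003] F [ 0.5 -1.2 -0.5] w 0.0856 j [-0.012  0.175 -0.292  1.103 -0.     1.47 ]
travel [24.1, -34.4, 2.7] rot [0.02, -0.06, 0.06]
```

Emit:
carry_out(moves=[{"travel": [24, -34, 3], "rotation": [0, 0, 0], "claw": 0}, {"travel": [24, -34, 3], "rotation": [0, 0, 0], "claw": 0}, {"travel": [24, -34, 3], "rotation": [0, 0, 0], "claw": 0}])

```text
time: 3.88
position: [0.5386, 0.0272, 0.1993]
ee_rot: [0.0, 0.999, 0.044, -0.0]
contact_force: [1.0, -0.6, -0.7]
grip_width: 0.0854
```

```bash
python3 - <<'E'
from h import *
st()
f=save('wrist','w2')
for n in "stem_foot stem_knob slot_end stop_outer_center stop_inner_center stop_nose".split():
    r=landmark_of('wrist',n); print(n,[(np.round(q['at'],1).tolist(),round(float(q['conf']),2)) for q in r][:3])
E
```

```text
t 3.88 p [0.5386 0.0272 0.1993] psi 5.06 tilt [-0.0007 -0.0004] F [ 1.  -0.6 -0.7] w 0.0854 j [ 0.051  0.216 -0.249  1.106 -0.     1.533]
stem_foot [([266.0, 227.7], 0.77)]
stem_knob [([269.2, 252.4], 0.62), ([119.5, 290.9], 0.21)]
slot_end [([255.4, 70.5], 0.97)]
stop_outer_center [([257.3, 106.8], 0.96)]
stop_inner_center [([224.3, 337.4], 0.96), ([264.5, 166.5], 0.92)]
stop_nose [([264.9, 210.5], 0.83), ([266.0, 256.0], 0.75)]
```

View pics/w2.png

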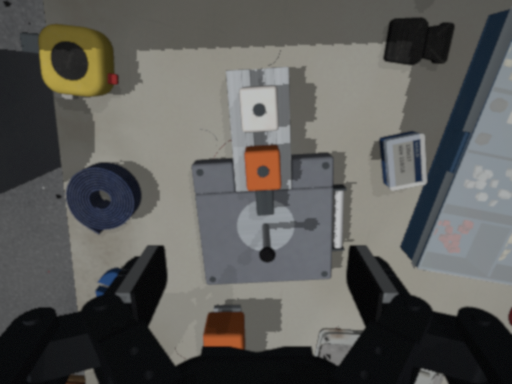

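```bash
python3 - <<'E'
from h import *
f=grab_frame('wrist')
P={'foot':([266,227.7],.024),'knob':([268,254],.084),'slotend':([255.4,70.5],.024),'outerT':([260,110],.054),'outer':([257.3,106.8],.039),'innerT':([263,172],.054),'inner':([264.5,166.5],.039),'nose':([264.9,210.5],.039)}
W={}
for k,(p,z) in P.items():
    W[k]=toworld(f,p,z); print(k,np.round(W[k],4))
for a,b in(('foot','slotend'),('inner','outer'),('innerT','outerT'),('foot','outer')):
    d=W[b]-W[a]; print(a,b,np.degrees(np.arctan2(d[1],d[0]))-90, np.linalg.norm(d[:2]))
I=cv2.resize(f['pixels'][50:300,170:370],None,fx=3,fy=3,interpolation=cv2.INTER_CUBIC)[:600]
cv2.imwrite('pics/w2z.png',I[:,:,::-1])
E
```

```text
foot [ 0.5572 -0.047   0.024 ]
knob [ 0.5571 -0.0444  0.084 ]
slotend [0.5314 0.1165 0.024 ]
outerT [0.5384 0.083  0.054 ]
outer [0.5359 0.0843 0.039 ]
innerT [0.5465 0.0258 0.054 ]
inner [0.5481 0.0273 0.039 ]
nose [ 0.553 -0.02   0.039]
foot slotend 8.992119155611974 0.16546639584444237
inner outer 12.058640545396642 0.058355625983976527
innerT outerT 7.990927254667241 0.05774892662492946
foot outer 9.207429222350598 0.13302780197447953
```

View pics/w2z.png

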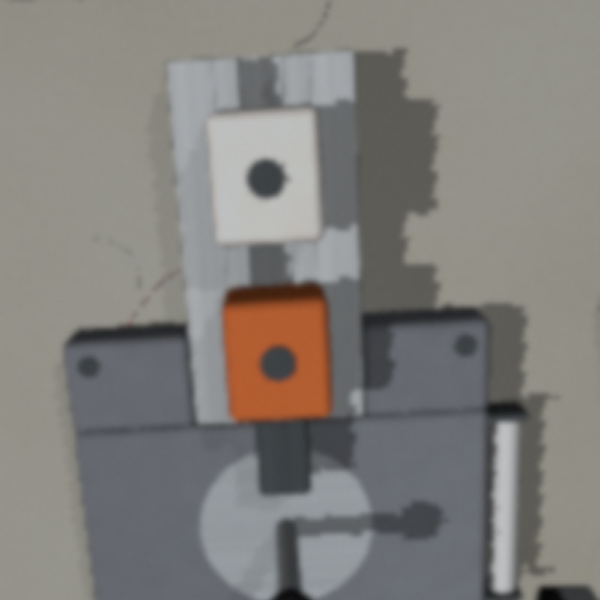

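```bash
python3 - <<'E'
from h import *
st();go([.538,.083,.1],8.6);go([.538,.083,.028],8.6)
E
```

```text
t 4.28 p [0.5389 0.0271 0.1996] psi 5.0 tilt [0.0002 0.    ] F [-0.2  0.1 -0.2] w 0.0854 j [ 0.05   0.215 -0.249  1.106 -0.     1.534]
travel [3.9, -55.8, 99.6] rot [0.0, -0.01, -3.6]
travel [3.9, -55.8, 171.6] rot [0.0, -0.01, -3.6]
```

Emit:
carry_out(moves=[{"travel": [4, -56, 60], "rotation": [0, 0, -3.6], "claw": 0}, {"travel": [4, -56, 100], "rotation": [0, 0, -3.6], "claw": 0}, {"travel": [4, -56, 120], "rotation": [0, 0, -3.6], "claw": 0}, {"travel": [4, -56, 145], "rotation": [0, 0, -3.6], "claw": 0}, {"travel": [4, -56, 165], "rotation": [0, 0, -3.6], "claw": 0}, {"travel": [4, -56, 171.5], "rotation": [0, 0, -3.6], "claw": 0}, {"travel": [4, -56, 171.5], "rotation": [0, 0, -3.6], "claw": 0}, {"travel": [4, -56, 171.5], "rotation": [0, 0, -3.6], "claw": 0}])

```text
time: 5.28
position: [0.5389, 0.0838, 0.0288]
ee_rot: [-0.0, 0.997, 0.075, 0.001]
contact_force: [-0.8, -0.0, 0.1]
grip_width: 0.0853
```

```bash
python3 - <<'E'
from h import *
st();save('wrist','w3')
E
```

```text
t 5.28 p [0.5389 0.0838 0.0288] psi 8.64 tilt [0.0015 0.0003] F [-0.8 -0.   0.1] w 0.0853 j [ 0.154  0.378 -0.457  0.735  0.     1.574]
```

View pics/w3.png

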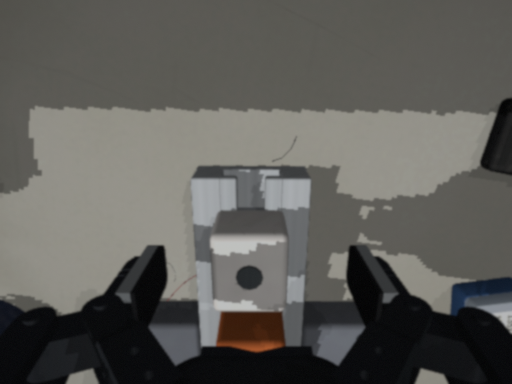

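Emit:
carry_out(moves=[{"travel": [-2.5, 0, 0], "rotation": [0, 0, 0], "claw": 100}, {"travel": [-2.5, 0, 0], "rotation": [0, 0, 0], "claw": 255}, {"travel": [-2.5, 0, 0], "rotation": [0, 0, 0], "claw": 255}, {"travel": [-2.5, 0, 0], "rotation": [0, 0, 0], "claw": 255}, {"travel": [-2.5, 0, 0], "rotation": [0, 0, 0], "claw": 255}, {"travel": [-2.5, 0, 0], "rotation": [0, 0, 0], "claw": 255}])

```text
time: 6.08
position: [0.536, 0.0834, 0.0283]
ee_rot: [-0.0, 0.997, 0.075, 0.0]
contact_force: [-0.0, 0.1, 5.5]
grip_width: 0.0328
```

```bash
python3 - <<'E'
from h import *
st();save('wrist','w4')
E
```

```text
t 6.08 p [0.536  0.0834 0.0283] psi 8.65 tilt [0.0007 0.0001] F [-0.   0.1  5.5] w 0.0328 j [ 0.154  0.374 -0.463  0.732  0.     1.574]
```

View pics/w4.png

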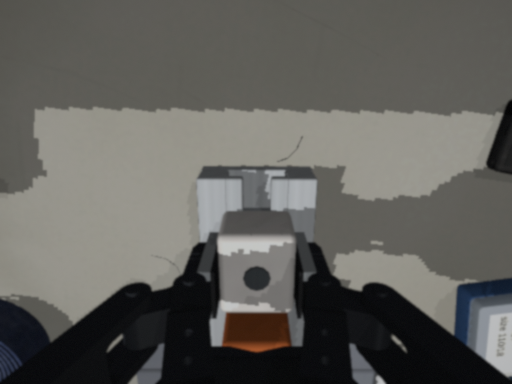

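Emit:
carry_out(moves=[{"travel": [0, 0, -1], "rotation": [0, 0, 0], "claw": 255}, {"travel": [0, -10, -1], "rotation": [0, 0, 0], "claw": 255}, {"travel": [0, -20, -1], "rotation": [0, 0, 0], "claw": 255}, {"travel": [0, -30, -1], "rotation": [0, 0, 0], "claw": 255}, {"travel": [0, -40, -1], "rotation": [0, 0, 0], "claw": 255}, {"travel": [0, -50, -1], "rotation": [0, 0, 0], "claw": 255}, {"travel": [0, -60, -1], "rotation": [0, 0, 0], "claw": 255}, {"travel": [0, -68, -1], "rotation": [0, 0, 0], "claw": 255}, {"travel": [0, -68, -1], "rotation": [0, 0, 0], "claw": 255}])

```text
time: 7.25
position: [0.5253, 0.1511, 0.0289]
ee_rot: [0.0, 0.997, 0.076, 0.0]
contact_force: [-0.4, -0.6, -2.0]
grip_width: 0.0332
```

```bash
python3 - <<'E'
from h import *
st();save('wrist','w5')
E
```

```text
t 7.25 p [0.5253 0.1511 0.0289] psi 8.7 tilt [ 0.0001 -0.    ] F [-0.4 -0.6 -2. ] w 0.0332 j [ 0.28   0.381 -0.452  0.738 -0.     1.699]
```

View pics/w5.png

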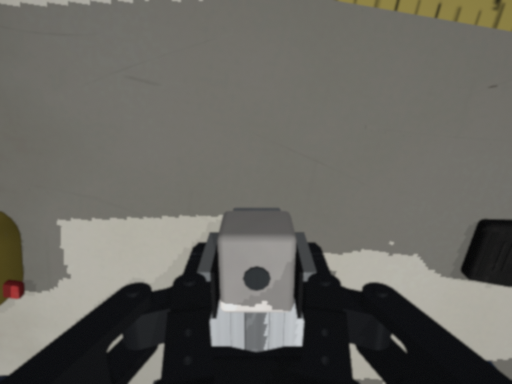

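```bash
python3 - <<'E'
from h import *
go([.416,.285,.13],-17)
E
```

```text
travel [-87.8, -149.2, -101.2] rot [0.02, 0.0, 25.67]
```

Emit:
carry_out(moves=[{"travel": [0, 0, -50], "rotation": [0, 0, 0], "claw": 255}, {"travel": [0, 0, -100], "rotation": [0, 0, 0], "claw": 255}, {"travel": [-88, -149, -101], "rotation": [0, 0, 25.7], "claw": 255}, {"travel": [-88, -149, -101], "rotation": [0, 0, 25.7], "claw": 255}, {"travel": [-88, -149, -101], "rotation": [0, 0, 25.7], "claw": 255}, {"travel": [-88, -149, -101], "rotation": [0, 0, 25.7], "claw": 255}, {"travel": [-88, -149, -101], "rotation": [0, 0, 25.7], "claw": 255}, {"travel": [-88, -149, -101], "rotation": [0, 0, 25.7], "claw": 255}, {"travel": [-88, -149, -101], "rotation": [0, 0, 25.7], "claw": 255}])

```text
time: 8.43
position: [0.4167, 0.2837, 0.1298]
ee_rot: [0.0, 0.989, -0.149, -0.0]
contact_force: [-0.5, 0.2, -1.4]
grip_width: 0.0331
```

```bash
python3 - <<'E'
from h import *
st();f=save('wrist','w6')
W=[]
for q in landmark_of('wrist','pocket_1'):
    w=toworld(f,q['at'],.004); print(np.round(q['at'],1),q['conf'],np.round(w,4)); W.append(w)
d=W[1]-W[0]; print(np.degrees(np.arctan2(d[1],d[0])),np.linalg.norm(d))
E
```

```text
t 8.43 p [0.4167 0.2837 0.1298] psi -17.16 tilt [-0.     -0.0002] F [-0.5  0.2 -1.4] w 0.0331 j [ 0.598  0.202 -0.434  0.935 -0.     2.468]
[208.6 107.4] 0.93 [0.3975 0.3526 0.004 ]
[303.8 104.7] 0.83 [0.4736 0.3314 0.004 ]
-15.617499819181711 0.07897455688413017
```

View pics/w6.png

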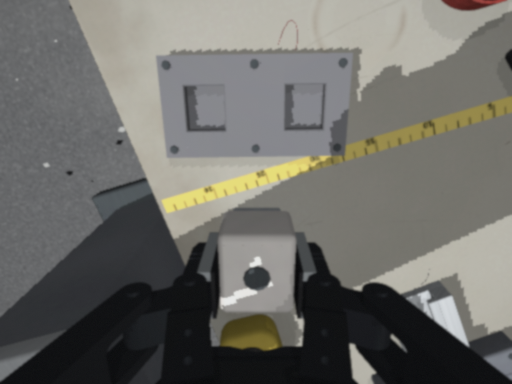

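```bash
python3 - <<'E'
from h import *
f=grab_frame('wrist')
S=np.array([[166.5,64],[254.5,63.5],[342.5,62.5],[174.5,149.5],[255.5,148.5],[337,147]])
W=np.array([toworld(f,s,.014) for s in S]); c=W.mean(0)
d=(W[2]-W[0])+(W[5]-W[3]); a=np.arctan2(d[1],d[0]); print(np.round(W,4).tolist(),c,np.degrees(a),[np.linalg.norm(W[2]-W[0]),np.linalg.norm(W[5]-W[3]),np.linalg.norm(W[3]-W[0])])
for s in(-1,1): print(c[:2]+s*.04*np.array([np.cos(a),np.sin(a)]))
# tool-frame lateral of gripped stop hole
print(toworld(f,[257,278],.129+.026), pose()[0])
E
```

```text
[[0.3791, 0.3933, 0.014], [0.4437, 0.3737, 0.014], [0.5083, 0.3545, 0.014], [0.3601, 0.3294, 0.014], [0.4249, 0.3103, 0.014], [0.49, 0.2915, 0.014]] [0.43434261 0.34210384 0.014     ] -16.500411643641442 [np.float64(0.13485065957829334), np.float64(0.13533853938585416), np.float64(0.06663978361331249)]
[0.3959899  0.35346473]
[0.47269531 0.33074295]
[0.4177254  0.28378094 0.155     ] [0.41642276 0.28404096 0.12981189]
```

```bash
python3 - <<'E'
from h import *
go([.4727,.3307,.045],-16.5)
E
```

```text
travel [40.0, -61.2, 84.8] rot [0.01, 0.0, -0.62]
```

Emit:
carry_out(moves=[{"travel": [40, -61, 0], "rotation": [0, 0, -0.6], "claw": 255}, {"travel": [40, -61, 20], "rotation": [0, 0, -0.6], "claw": 255}, {"travel": [40, -61, 60], "rotation": [0, 0, -0.6], "claw": 255}, {"travel": [40, -61, 80], "rotation": [0, 0, -0.6], "claw": 255}, {"travel": [40, -61, 85], "rotation": [0, 0, -0.6], "claw": 255}, {"travel": [40, -61, 85], "rotation": [0, 0, -0.6], "claw": 255}])

```text
time: 9.32
position: [0.4722, 0.3311, 0.045]
ee_rot: [0.0, 0.99, -0.143, -0.0]
contact_force: [-0.1, -1.1, -0.8]
grip_width: 0.0326
```

```bash
python3 - <<'E'
from h import *
st();f=save('wrist','w7')
E
```

```text
t 9.32 p [0.4722 0.3311 0.045 ] psi -16.47 tilt [-0.0002 -0.0001] F [-0.1 -1.1 -0.8] w 0.0326 j [ 0.612  0.41  -0.362  0.799 -0.     2.47 ]
```

View pics/w7.png

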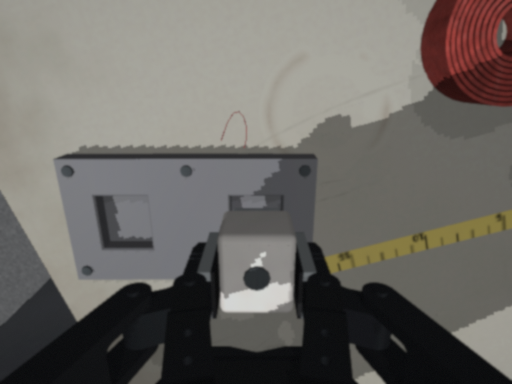

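```bash
python3 - <<'E'
from h import *
f=grab_frame('wrist'); p,R=pose()
for s in [[67.5,171],[186.5,171],[304.5,171],[87.5,271],[94,195.5],[149,195.5],[101.5,249],[154,249],[229,195],[284,195]]:
    w=toworld(f,s,.014); print(s,np.round(w,4),'tool',np.round(R.inv().apply(w-p)*1000,1))
w=toworld(f,[256.5,278],.045+.0257);print('hole tool',np.round(R.inv().apply(w-p)*1000,1))
for s in [[222,211],[288,211]]:
    w=toworld(f,s,.045+.0257-.03);print('bodyfront? tool',np.round(R.inv().apply(w-p)*1000,1))
E
```

```text
[67.5, 171] [0.3787 0.393  0.014 ] tool [-107.7  -32.1   31.9]
[186.5, 171] [0.4442 0.3736 0.014 ] tool [-39.4 -32.1  31.9]
[304.5, 171] [0.5092 0.3543 0.014 ] tool [ 28.4 -32.   32. ]
[87.5, 271] [0.36  0.329 0.014] tool [-107.6   34.5   31.8]
[94, 195.5] [0.3867 0.375  0.014 ] tool [-95.  -17.1  31.9]
[149, 195.5] [0.4178 0.3657 0.014 ] tool [-62.6 -17.1  31.9]
[101.5, 249] [0.3755 0.3411 0.014 ] tool [-96.1  18.6  31.8]
[154, 249] [0.4069 0.3318 0.014 ] tool [-63.3  18.6  31.9]
[229, 195] [0.4631 0.3526 0.014 ] tool [-15.4 -17.3  32. ]
[284, 195] [0.4941 0.3434 0.014 ] tool [ 17.  -17.3  32. ]
hole tool [  0.8   0.1 -24.8]
bodyfront? tool [-16.7 -18.6   5.3]
bodyfront? tool [ 16.8 -18.6   5.3]
```

Emit:
carry_out(moves=[{"travel": [0, 0.5, 8], "rotation": [0, 0, 0], "claw": 255}, {"travel": [0, 0.5, 14], "rotation": [0, 0, 0], "claw": 255}, {"travel": [0, 0.5, 18], "rotation": [0, 0, 0], "claw": 255}, {"travel": [0, 0.5, 21], "rotation": [0, 0, 0], "claw": 255}, {"travel": [0, 0.5, 22], "rotation": [0, 0, 0], "claw": 255}, {"travel": [0, 0.5, 22], "rotation": [0, 0, 0], "claw": 255}])

```text
time: 10.18
position: [0.472, 0.3308, 0.0229]
ee_rot: [-0.0, 0.99, -0.143, 0.0]
contact_force: [0.0, 0.4, -1.8]
grip_width: 0.0326
```

```bash
python3 - <<'E'
from h import *
st();f=save('wrist','w8')
E
```

```text
t 10.18 p [0.472  0.3308 0.0229] psi -16.45 tilt [0. 0.] F [ 0.   0.4 -1.8] w 0.0326 j [ 0.611  0.435 -0.383  0.753  0.     2.469]
```

View pics/w8.png

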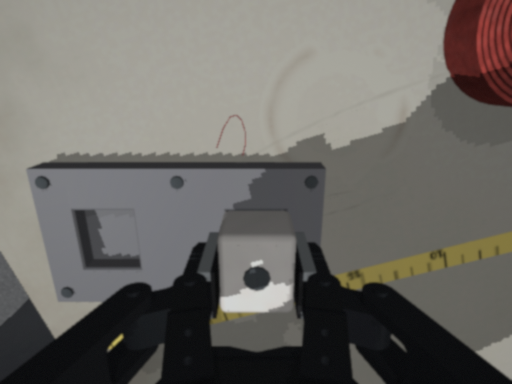

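Emit:
carry_out(moves=[{"travel": [0, 0, 1], "rotation": [0, 0, 0], "claw": 255}, {"travel": [0, 0, 1], "rotation": [0, 0, 0], "claw": 90}, {"travel": [0, 0, 1], "rotation": [0, 0, 0], "claw": 90}, {"travel": [0, 0, 1], "rotation": [0, 0, 0], "claw": 90}, {"travel": [0, 0, -50], "rotation": [0, 0, 0], "claw": 90}, {"travel": [0, 0, -100], "rotation": [0, 0, 0], "claw": 90}, {"travel": [0, 30, -105], "rotation": [0, 0, 0], "claw": 90}, {"travel": [0, 60, -105], "rotation": [0, 0, 0], "claw": 90}, {"travel": [0, 60, -105], "rotation": [0, 0, 0], "claw": 90}])

```text
time: 11.35
position: [0.4543, 0.2716, 0.1281]
ee_rot: [0.0, 0.99, -0.144, -0.0]
contact_force: [0.5, 0.2, -0.1]
grip_width: 0.0553
```

```bash
python3 - <<'E'
from h import *
st();f=save('wrist','w9'); p,_=pose()
d=[np.cos(np.radians(8.7)),np.sin(np.radians(8.7))]
print('stop_outer',[ (np.round(q['at'],1).tolist(),np.round(toworld(f,q['at'],.033),4)) for q in landmark_of('wrist','stop_outer_center')[:2]])
go([.545,.025,.13],8.7)
E
```

```text
t 11.35 p [0.4543 0.2716 0.1281] psi -16.55 tilt [-0.0005 -0.0005] F [ 0.5  0.2 -0.1] w 0.0553 j [ 0.539  0.248 -0.379  0.944 -0.     2.399]
stop_outer [([256.9, 109.6], array([0.4729, 0.3298, 0.033 ]))]
travel [156.5, 212.7, -2.0] rot [-0.04, -0.03, -25.18]
```

View pics/w9.png

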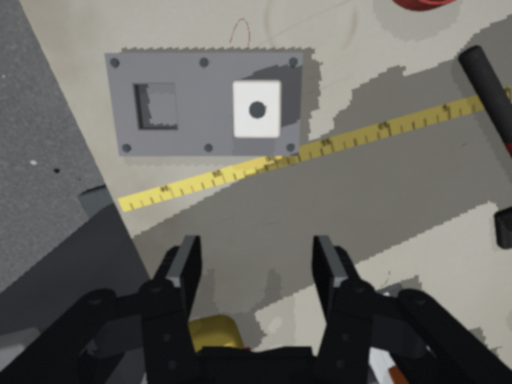

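Emit:
carry_out(moves=[{"travel": [156.5, 212.7, -2], "rotation": [0, 0, -25.2], "claw": 0}, {"travel": [156.5, 212.7, -2], "rotation": [0, 0, -25.2], "claw": 0}, {"travel": [156.5, 212.7, -2], "rotation": [0, 0, -25.2], "claw": 0}, {"travel": [156.5, 212.7, -2], "rotation": [0, 0, -25.2], "claw": 0}, {"travel": [156.5, 212.7, -2], "rotation": [0, 0, -25.2], "claw": 0}, {"travel": [156.5, 212.7, -2], "rotation": [0, 0, -25.2], "claw": 0}, {"travel": [156.5, 212.7, 40], "rotation": [0, 0, -25.2], "claw": 0}, {"travel": [156.5, 212.7, 60], "rotation": [0, 0, -25.2], "claw": 0}, {"travel": [156.5, 212.7, 60], "rotation": [0, 0, -25.2], "claw": 0}])

```text
time: 12.58
position: [0.5432, 0.0263, 0.0662]
ee_rot: [-0.0, 0.997, 0.077, -0.002]
contact_force: [-0.4, -0.4, 0.5]
grip_width: 0.0854
```

```bash
python3 - <<'E'
from h import *
st();f=save('wrist','w10'); p,R=pose()
for q in landmark_of('wrist','stop_inner_center')[:2]:
    w=toworld(f,q['at'],.039); print(np.round(q['at'],1),np.round(w,4),np.round(R.inv().apply(w-p)*1000,1))
go([.5448,.0261,.028],8.65)
E
```

```text
t 12.57 p [0.5432 0.0263 0.0662] psi 8.85 tilt [-0.0038  0.0003] F [-0.4 -0.4  0.5] w 0.0854 j [ 0.048  0.336 -0.417  0.822  0.     1.464]
[260.6 221.7] [0.5463 0.0288 0.039 ] [ 2.5 -2.3 28.5]
travel [-0.4, -0.2, 40.3] rot [-0.01, -0.02, 0.18]
```

View pics/w10.png

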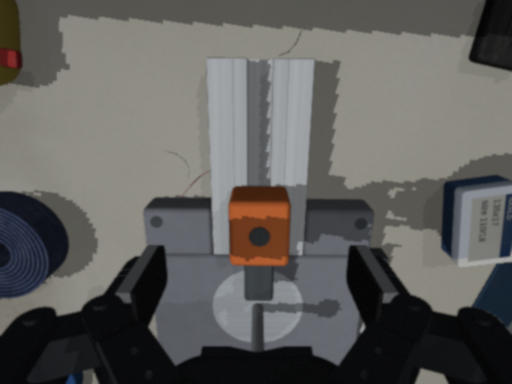

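Emit:
carry_out(moves=[{"travel": [1.2, -1.2, 20], "rotation": [0, 0, 0], "claw": 0}, {"travel": [1.2, -1.2, 34], "rotation": [0, 0, 0], "claw": 0}, {"travel": [1.2, -1.2, 37.5], "rotation": [0, 0, 0], "claw": 0}, {"travel": [1.2, -1.2, 37.5], "rotation": [0, 0, 0], "claw": 120}, {"travel": [1.2, -1.2, 37.5], "rotation": [0, 0, 0], "claw": 255}, {"travel": [1.2, -1.2, 37.5], "rotation": [0, 0, 0], "claw": 255}, {"travel": [1.2, -1.2, 37.5], "rotation": [0, 0, 0], "claw": 255}, {"travel": [1.2, -1.2, 37.5], "rotation": [0, 0, 0], "claw": 255}, {"travel": [1.2, -1.2, 37.5], "rotation": [0, 0, 0], "claw": 255}])

```text
time: 13.8
position: [0.5462, 0.0262, 0.0312]
ee_rot: [0.0, 0.997, 0.076, 0.0]
contact_force: [-1.0, -0.7, 4.8]
grip_width: 0.0331
```

```bash
python3 - <<'E'
from h import *
st();f=save('wrist','w11')
E
```

```text
t 13.8 p [0.5462 0.0262 0.0312] psi 8.74 tilt [0.001 0.   ] F [-1.  -0.7  4.8] w 0.0331 j [ 0.048  0.378 -0.45   0.742 -0.     1.466]
```

View pics/w11.png

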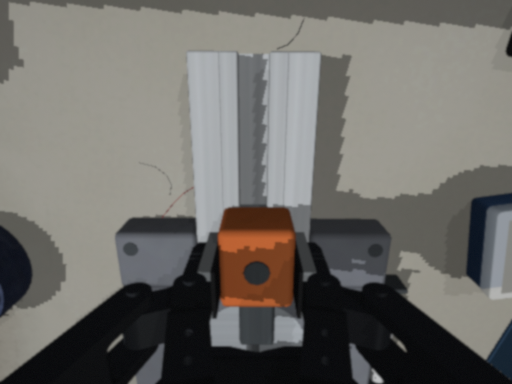

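Emit:
carry_out(moves=[{"travel": [0, 0, -1], "rotation": [0, 0, 0], "claw": 255}, {"travel": [0, -12, -1], "rotation": [0, 0, 0], "claw": 255}, {"travel": [0, -24, -1], "rotation": [0, 0, 0], "claw": 255}, {"travel": [0, -36, -1], "rotation": [0, 0, 0], "claw": 255}, {"travel": [0, -48, -1], "rotation": [0, 0, 0], "claw": 255}, {"travel": [0, -60, -1], "rotation": [0, 0, 0], "claw": 255}, {"travel": [0, -60, -1], "rotation": [0, 0, 0], "claw": 255}])

```text
time: 14.72
position: [0.5365, 0.0866, 0.0314]
ee_rot: [-0.0, 0.997, 0.077, -0.0]
contact_force: [-0.4, 0.0, -1.9]
grip_width: 0.0325
```

```bash
python3 - <<'E'
from h import *
st();f=save('wrist','w12')
E
```

```text
t 14.72 p [0.5365 0.0866 0.0314] psi 8.84 tilt [-0.0001  0.    ] F [-0.4  0.  -1.9] w 0.0325 j [ 0.16   0.373 -0.457  0.741  0.     1.577]
```

View pics/w12.png

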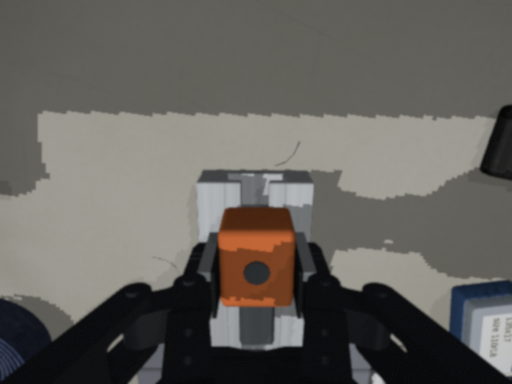

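Emit:
carry_out(moves=[{"travel": [0, -12, 0], "rotation": [0, 0, 0], "claw": 255}, {"travel": [0, -24, 0], "rotation": [0, 0, 0], "claw": 255}, {"travel": [0, -36, 0], "rotation": [0, 0, 0], "claw": 255}, {"travel": [0, -48, 0], "rotation": [0, 0, 0], "claw": 255}, {"travel": [0, -60, 0], "rotation": [0, 0, 0], "claw": 255}, {"travel": [0, -70, 0], "rotation": [0, 0, 0], "claw": 255}, {"travel": [0, -70, 0], "rotation": [0, 0, 0], "claw": 255}, {"travel": [0, -70, 0], "rotation": [0, 0, 0], "claw": 255}])

```text
time: 15.78
position: [0.5261, 0.1546, 0.0314]
ee_rot: [0.0, 0.997, 0.076, -0.0]
contact_force: [-0.5, -0.2, -1.5]
grip_width: 0.0328
```

```bash
python3 - <<'E'
from h import *
st();f=save('wrist','w13'); go([.396,.3535,.13],-16.5);go([.396,.3535,.045],-16.5)
E
```

```text
t 15.78 p [0.5261 0.1546 0.0314] psi 8.75 tilt [-0.     -0.0003] F [-0.5 -0.2 -1.5] w 0.0328 j [ 0.286  0.381 -0.445  0.745 -0.     1.704]
travel [-98.4, -216.5, -98.7] rot [0.02, 0.0, 25.23]
travel [-98.4, -216.5, -13.7] rot [0.02, 0.0, 25.23]
```

View pics/w13.png

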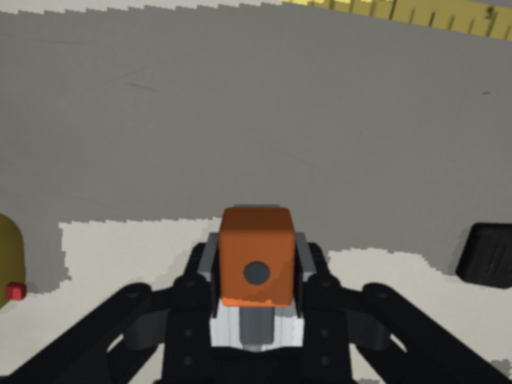

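Emit:
carry_out(moves=[{"travel": [0, 0, -60], "rotation": [0, 0, 0], "claw": 255}, {"travel": [0, 0, -99], "rotation": [0, 0, 0], "claw": 255}, {"travel": [-98.5, -216.5, -99], "rotation": [0, 0, 25.2], "claw": 255}, {"travel": [-98.5, -216.5, -99], "rotation": [0, 0, 25.2], "claw": 255}, {"travel": [-98.5, -216.5, -99], "rotation": [0, 0, 25.2], "claw": 255}, {"travel": [-98.5, -216.5, -99], "rotation": [0, 0, 25.2], "claw": 255}, {"travel": [-98.5, -216.5, -99], "rotation": [0, 0, 25.2], "claw": 255}, {"travel": [-98.5, -216.5, -50], "rotation": [0, 0, 25.2], "claw": 255}, {"travel": [-98.5, -216.5, -17], "rotation": [0, 0, 25.2], "claw": 255}, {"travel": [-98.5, -216.5, -17], "rotation": [0, 0, 25.2], "claw": 255}])

```text
time: 17.08
position: [0.3944, 0.3509, 0.046]
ee_rot: [0.002, 0.99, -0.144, -0.002]
contact_force: [-0.6, -0.7, -2.0]
grip_width: 0.0329
```

```bash
python3 - <<'E'
from h import *
st();f=save('wrist','w14'); go([.396,.3535,.048],-16.5)
E
```

```text
t 17.07 p [0.3944 0.3509 0.046 ] psi -16.54 tilt [-0.0041 -0.0043] F [-0.6 -0.7 -2. ] w 0.0329 j [ 0.727  0.335 -0.474  0.768 -0.     2.587]
travel [-0.1, -1.4, -0.1] rot [0.14, 0.06, -0.03]
```

View pics/w14.png

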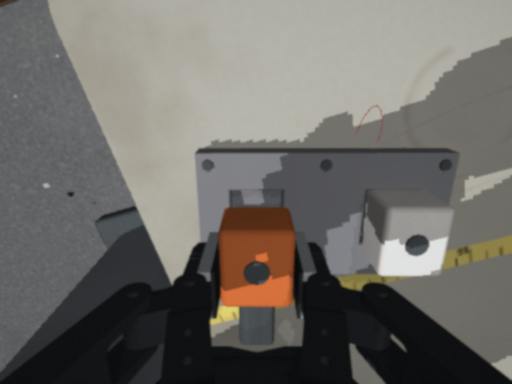

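```bash
python3 - <<'E'
from h import *
st();f=save('wrist','w15'); p,R=pose()
for s in [[207.5,165],[326,165],[445,165],[230,190],[284,190]]:
    w=toworld(f,s,.014); print(s,'tool',np.round(R.inv().apply(w-p)*1000,1))
for s in [[256.5,272]]:
    w=toworld(f,s,.048+.0228);print('hole',np.round(R.inv().apply(w-p)*1000,1))
for s in [[222,207.5],[290,207.5]]:
    w=toworld(f,s,.048+.0228-.03);print('bodyfront? tool',np.round(R.inv().apply(w-p)*1000,1))
E
```

```text
t 17.12 p [0.3957 0.3522 0.0479] psi -16.53 tilt [-0.0017 -0.002 ] F [ 0.6 -0.4 -2.5] w 0.033 j [ 0.728  0.333 -0.471  0.769 -0.     2.587]
[207.5, 165] tool [-28.  -33.9  35.1]
[326, 165] tool [ 40.5 -33.9  35.1]
[445, 165] tool [109.2 -33.9  35.1]
[230, 190] tool [-15.4 -18.6  35.1]
[284, 190] tool [ 16.6 -18.6  35.1]
hole [  0.4  -0.5 -21.7]
bodyfront? tool [-17.3 -18.6   8.3]
bodyfront? tool [ 17.5 -18.6   8.3]
```

Emit:
carry_out(moves=[{"travel": [0, -1, 8], "rotation": [0, 0, 0], "claw": 255}, {"travel": [0, -1, 14], "rotation": [0, 0, 0], "claw": 255}, {"travel": [0, -1, 18], "rotation": [0, 0, 0], "claw": 255}, {"travel": [0, -1, 21], "rotation": [0, 0, 0], "claw": 255}, {"travel": [0, -1, 22], "rotation": [0, 0, 0], "claw": 255}, {"travel": [0, -1, 22], "rotation": [0, 0, 0], "claw": 255}])

```text
time: 17.92
position: [0.3973, 0.3554, 0.0337]
ee_rot: [-0.002, 0.99, -0.143, 0.002]
contact_force: [-16.5, -17.6, 67.5]
grip_width: 0.0329
```

```bash
python3 - <<'E'
from h import *
st();f=save('wrist','w16')
E
```

```text
t 17.93 p [0.3973 0.3554 0.0337] psi -16.45 tilt [0.0038 0.0028] F [-16.5 -17.6  67.5] w 0.0329 j [ 0.73   0.35  -0.485  0.731 -0.     2.588]
```

View pics/w16.png

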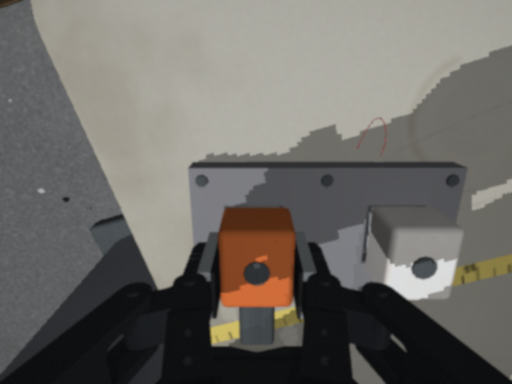

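Emit:
carry_out(moves=[{"travel": [0, 0, -8], "rotation": [0, 0, 0], "claw": 255}, {"travel": [0, 0, -16], "rotation": [0, 0, 0], "claw": 255}, {"travel": [0, 2, -22], "rotation": [0, 0, 0], "claw": 255}, {"travel": [0, 2, -22], "rotation": [0, 0, 0], "claw": 255}, {"travel": [0, 2, -22], "rotation": [0, 0, 0], "claw": 255}, {"travel": [0, 2, -22], "rotation": [0, 0, 0], "claw": 255}])

```text
time: 18.73
position: [0.3953, 0.3525, 0.0479]
ee_rot: [0.0, 0.99, -0.143, -0.0]
contact_force: [0.2, -1.1, -2.3]
grip_width: 0.033
```

```bash
python3 - <<'E'
from h import *
st();f=save('wrist','w17'); st()
I=cv2.resize(f['pixels'][140:340,180:460],None,fx=2.8,fy=2.8,interpolation=cv2.INTER_CUBIC)
cv2.imwrite('pics/w17z.png',I[:,:,::-1])
E
```

```text
t 18.73 p [0.3953 0.3525 0.0479] psi -16.45 tilt [-0.0007 -0.0007] F [ 0.2 -1.1 -2.3] w 0.033 j [ 0.728  0.331 -0.473  0.767 -0.     2.586]
t 18.77 p [0.3953 0.3526 0.0479] psi -16.45 tilt [-0.0006 -0.0005] F [-0.2  0.9 -1.2] w 0.0329 j [ 0.728  0.331 -0.473  0.767  0.     2.586]
```

View pics/w17z.png

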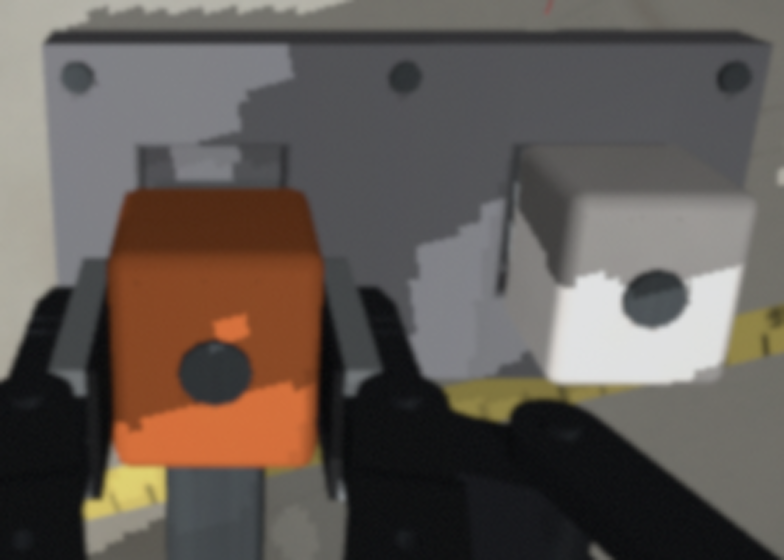

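```bash
python3 - <<'E'
from h import *
f=grab_frame('wrist'); p,R=pose()
for s in [[180+77/2.8,140+77/2.8],[180+404/2.8,140+77/2.8],[180+733/2.8,140+77/2.8],[180+137/2.8,140+145/2.8],[180+288/2.8,140+145/2.8]]:
    w=toworld(f,s,.014); print(s,'tool',np.round(R.inv().apply(w-p)*1000,1))
w=toworld(f,[256.8,273.2],.048+.0228);print('hole',np.round(R.inv().apply(w-p)*1000,1))
E
```

```text
[207.5, 167.5] tool [-27.4 -33.7  34. ]
[324.28571428571433, 167.5] tool [ 40.3 -33.7  34. ]
[441.7857142857143, 167.5] tool [108.4 -33.6  33.9]
[228.92857142857144, 191.78571428571428] tool [-15.4 -18.8  34. ]
[282.8571428571429, 191.78571428571428] tool [ 16.6 -18.7  34. ]
hole [  1.1  -1.  -22.8]
```

Emit:
carry_out(moves=[{"travel": [0, 0, 8], "rotation": [0, 0, 0], "claw": 255}, {"travel": [0, 0, 13], "rotation": [0, 0, 0], "claw": 255}, {"travel": [0, 0, 16], "rotation": [0, 0, 0], "claw": 255}, {"travel": [0, 0, 16], "rotation": [0, 0, 0], "claw": 255}])

```text
time: 19.32
position: [0.3953, 0.3526, 0.032]
ee_rot: [0.0, 0.99, -0.143, -0.0]
contact_force: [0.2, -1.4, -2.2]
grip_width: 0.0327
```

```bash
python3 - <<'E'
from h import *
st();save('wrist','w18')
E
```

```text
t 19.32 p [0.3953 0.3526 0.032 ] psi -16.45 tilt [-0.0005 -0.0005] F [ 0.2 -1.4 -2.2] w 0.0327 j [ 0.728  0.351 -0.489  0.732 -0.     2.586]
```

View pics/w18.png

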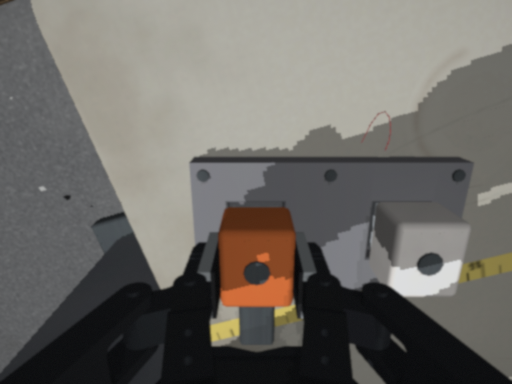

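Emit:
carry_out(moves=[{"travel": [0, 0, 2], "rotation": [0, 0, 0], "claw": 255}, {"travel": [0, 0, 4], "rotation": [0, 0, 0], "claw": 255}, {"travel": [0, 0, 5.5], "rotation": [0, 0, 0], "claw": 255}, {"travel": [0, 0, 5.5], "rotation": [0, 0, 0], "claw": 255}])

```text
time: 19.88
position: [0.3954, 0.3527, 0.0267]
ee_rot: [0.0, 0.99, -0.143, -0.0]
contact_force: [-0.4, -0.5, -1.8]
grip_width: 0.033
```

Emit:
carry_out(moves=[{"travel": [0, 0, 1.3], "rotation": [0, 0, 0], "claw": 255}, {"travel": [0, 0, 1.3], "rotation": [0, 0, 0], "claw": 255}, {"travel": [0, 0, 1.3], "rotation": [0, 0, 0], "claw": 90}, {"travel": [0, 0, 1.3], "rotation": [0, 0, 0], "claw": 90}, {"travel": [0, 0, 1.3], "rotation": [0, 0, 0], "claw": 90}, {"travel": [0, 0, -50], "rotation": [0, 0, 0], "claw": 90}, {"travel": [0, 0, -100], "rotation": [0, 0, 0], "claw": 90}, {"travel": [20, 50, -105], "rotation": [0, 0, 0], "claw": 90}, {"travel": [20, 50, -105], "rotation": [0, 0, 0], "claw": 90}])

```text
time: 21.0
position: [0.4007, 0.2971, 0.1329]
ee_rot: [-0.0, 0.99, -0.144, 0.0]
contact_force: [0.5, 0.5, -0.2]
grip_width: 0.0551
```

```bash
python3 - <<'E'
from h import *
st();f=save('wrist','w19')
for n in('stop_inner_center','stop_outer_center'): print(n,[ (np.round(q['at'],1).tolist(),np.round(toworld(f,q['at'],.033),4)) for q in landmark_of('wrist',n)[:2]])
f=save('top','top1')
for n in "weight_blue_center weight_blue_mouth weight_yellow_center weight_yellow_mouth weight_green_center weight_red_center weight_red_mouth".split():
    print(n,[(np.round(q['at'],1).tolist(),round(float(q['conf']),2),np.round(toworld(f,q['at'],.006),3).tolist()) for q in landmark_of('top',n)][:2])
E
```

```text
t 21.0 p [0.4007 0.2971 0.1329] psi -16.62 tilt [ 0.0009 -0.0001] F [ 0.5  0.5 -0.2] w 0.0551 j [ 6.380e-01  1.890e-01 -4.430e-01  9.380e-01 -1.000e-03  2.499e+00]
stop_inner_center [([231.7, 116.5], array([0.3997, 0.3554, 0.033 ]))]
stop_outer_center [([333.1, 119.6], array([0.4728, 0.3312, 0.033 ]))]
weight_blue_center [([298.1, 251.4], 0.74, [0.383, -0.162, 0.006]), ([136.8, 249.7], 0.66, [0.379, 0.307, 0.006])]
weight_blue_mouth [([296.7, 266.9], 0.87, [0.338, -0.159, 0.006]), ([192.9, 147.7], 0.58, [0.685, 0.156, 0.006])]
weight_yellow_center [([338.9, 251.7], 0.89, [0.385, -0.283, 0.006]), ([255.6, 193.1], 0.67, [0.552, -0.034, 0.006])]
weight_yellow_mouth [([334.2, 258.9], 0.64, [0.363, -0.269, 0.006])]
weight_green_center []
weight_red_center [([363.6, 217.4], 0.67, [0.487, -0.357, 0.006])]
weight_red_mouth [([360.8, 230.3], 0.7, [0.448, -0.348, 0.006]), ([261.1, 188.7], 0.26, [0.566, -0.051, 0.006])]
```

View pics/w19.png

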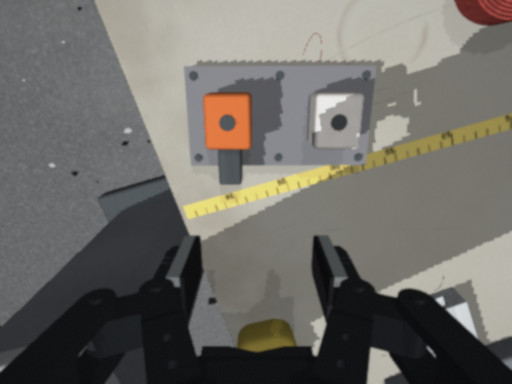

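View pics/top1.png

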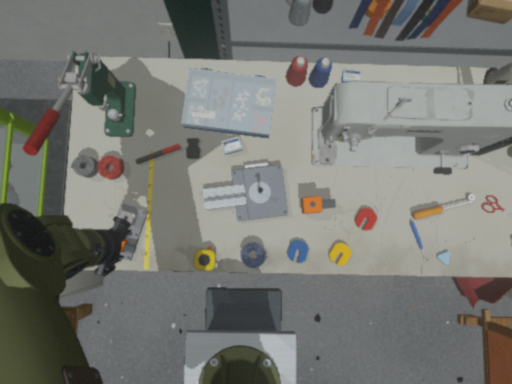

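```bash
python3 - <<'E'
from h import *
go([.42,-.16,.15],81)
E
```

```text
travel [148.7, 435.1, -18.3] rot [-0.0, 0.03, -97.42]
```

Emit:
carry_out(moves=[{"travel": [149, 435, -18], "rotation": [0, 0, -97.4], "claw": 0}, {"travel": [149, 435, -18], "rotation": [0, 0, -97.4], "claw": 0}, {"travel": [149, 435, -18], "rotation": [0, 0, -97.4], "claw": 0}, {"travel": [149, 435, -18], "rotation": [0, 0, -97.4], "claw": 0}, {"travel": [149, 435, -18], "rotation": [0, 0, -97.4], "claw": 0}, {"travel": [149, 435, -18], "rotation": [0, 0, -97.4], "claw": 0}, {"travel": [149, 435, -18], "rotation": [0, 0, -97.4], "claw": 0}, {"travel": [149, 435, -18], "rotation": [0, 0, -97.4], "claw": 0}, {"travel": [149, 435, -18], "rotation": [0, 0, -97.4], "claw": 0}, {"travel": [149, 435, -18], "rotation": [0, 0, -97.4], "claw": 0}])

```text
time: 22.8
position: [0.4205, -0.1626, 0.15]
ee_rot: [0.0, 0.777, 0.629, 0.0]
contact_force: [0.4, 1.1, -0.5]
grip_width: 0.0854
```

Emit:
carry_out(moves=[{"travel": [0, 0, 0], "rotation": [0, 0, 0], "claw": 0}, {"travel": [0, 0, 0], "rotation": [0, 0, 0], "claw": 0}])

```text
time: 23.05
position: [0.4202, -0.1598, 0.1498]
ee_rot: [-0.0, 0.779, 0.627, -0.0]
contact_force: [-0.2, -1.2, -0.5]
grip_width: 0.0852
```

```bash
python3 - <<'E'
from h import *
st();f=save('wrist','w20'); p,R=pose()
for n in('weight_blue_center','weight_blue_mouth'):
    for q in landmark_of('wrist',n)[:2]:
        w=toworld(f,q['at'],.006); print(n,np.round(q['at'],1),np.round(w,4),'tool',np.round(R.inv().apply(w-p)*1000,1))
go([.42,-.16,.15],81)
E
```

```text
t 23.05 p [ 0.4202 -0.1598  0.1498] psi 77.69 tilt [-0.0002  0.0001] F [-0.2 -1.2 -0.5] w 0.0852 j [-0.364  0.086 -0.523  0.963  0.    -0.149]
weight_blue_center [244.7 134.8] [ 0.3861 -0.1626  0.006 ] tool [-10.1 -32.7 143.8]
weight_blue_mouth [250.8  97.4] [ 0.3553 -0.15    0.006 ] tool [ -4.3 -65.5 143.8]
travel [-0.3, -0.2, -0.1] rot [-0.0, -0.0, -3.2]
```

View pics/w20.png

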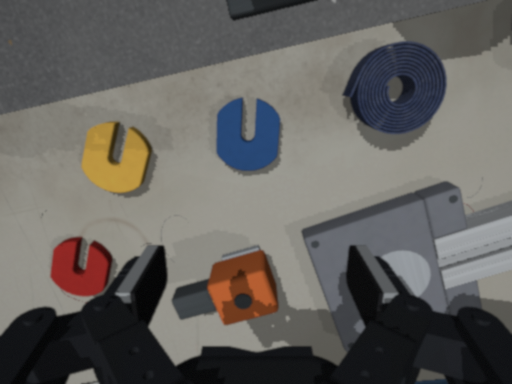

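```bash
cat >> h.py <<'E'
HUE={'blue':(100,125),'yellow':(18,32),'red':(172,187)}
def rect(f,c,zp,half=.06,s=.0004):
    n=int(2*half/s); pts=np.array([[0,0],[n,0],[n,n],[0,n]],float)
    im=np.array([proj(f,[c[0]-half+a*s,c[1]-half+b*s,zp]) for a,b in pts],np.float32)
    H=cv2.getPerspectiveTransform(im,pts.astype(np.float32))
    return cv2.warpPerspective(f['pixels'],H,(n,n),flags=cv2.INTER_LINEAR),s,half
def wt(f,col,c,zp=.012,name=None,mask=False):
    """centre and mouth yaw of weight with top face at zp near c: fit template"""
    I,s,half=rect(f,c,zp); hsv=cv2.cvtColor(I,cv2.COLOR_RGB2HSV); h=hsv[...,0].astype(int); h2=np.where(h<20,h+180,h)if col=='red' else h
    lo,hi=HUE[col]; m=((h2>=lo)&(h2<=hi)&(hsv[...,1]>110)).astype(np.uint8)
    n,lab,sta,cen=cv2.connectedComponentsWithStats(m); k=1+np.argmax(sta[1:,4]); m=(lab==k).astype(np.float32)
    m=cv2.GaussianBlur(m,(0,0),2)
    N=m.shape[0]; yy,xx=np.mgrid[0:N,0:N]; X=c[0]-half+(xx+.5)*s; Y=c[1]-half+(yy+.5)*s
    def model(v):
        ca,sa=np.cos(v[2]),np.sin(v[2]); a=(X-v[0])*ca+(Y-v[1])*sa; b=-(X-v[0])*sa+(Y-v[1])*ca
        sd=np.maximum(np.hypot(a,b)-.033,abs(b)-.028); sl=np.where(a>0,abs(b)-.006,np.hypot(a,b)-.006)
        sd=np.maximum(sd,-sl); return 1/(1+np.exp(sd/.0006))
    from scipy.optimize import minimize
    ii=np.where(m>.5); c0=[X[ii].mean(),Y[ii].mean()]
    best=None
    for a in np.radians(np.arange(0,360,30)):
        e=((model([*c0,a])-m)**2).sum()
        if best is None or e<best[0]: best=(e,a)
    r=minimize(lambda v:((model([c0[0]+v[0]*.001,c0[1]+v[1]*.001,best[1]+v[2]*.05])-m)**2).sum(),[0,0,0],method='Nelder-Mead',options=dict(xatol=.01,fatol=.1,initial_simplex=[[0,0,0],[3,0,0],[0,3,0],[0,0,3]]))
    v=[c0[0]+r.x[0]*.001,c0[1]+r.x[1]*.001,np.degrees(best[1]+r.x[2]*.05)]
    if name: cv2.imwrite('pics/'+name+'.png',cv2.resize(np.hstack([I[:,:,::-1],cv2.merge([(model([v[0],v[1],np.radians(v[2])])*255).astype(np.uint8),(m*255).astype(np.uint8),np.zeros_like(m,np.uint8)])]),(780,390)))
    return np.array(v),r.fun/ m.sum()
E
python3 - <<'E'
from h import *
f=grab_frame('wrist'); p,R=pose()
for col,c in(('blue',(.385,-.163)),('yellow',(.38,-.284)),('red',(.484,-.358))):
    v,e=wt(f,col,c,name='fit_'+col); print(col,np.round(v,4),round(float(e),3),'tool',np.round(R.inv().apply(np.array([v[0],v[1],.012])-p)*1000,1))
E
```

```text
blue [ 3.860000e-01 -1.595000e-01  1.643429e+02] 0.021 tool [ -7.  -33.6 137.9]
yellow [  0.3809  -0.2818 146.9478] 0.031 tool [-127.6  -12.8  137.9]
red [  0.4827  -0.358  148.5744] 0.069 tool [-180.6  102.9  137.9]
```

View pics/fit_blue.png

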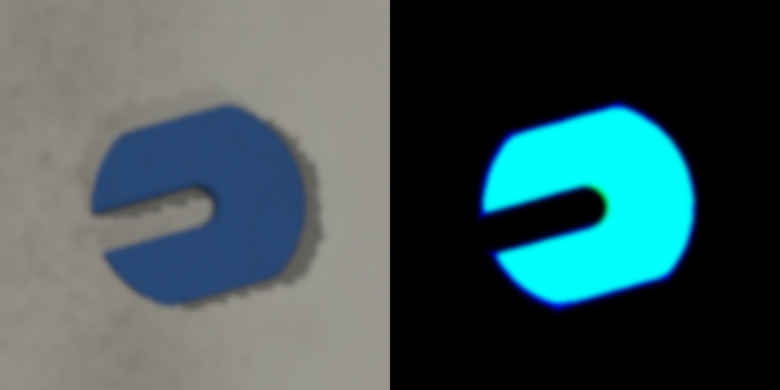

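```bash
python3 - <<'E'
from h import *
go([.386,-.1595,.06],74.3)
go([.386,-.1595,.004],74.3)
E
```

```text
travel [-7.0, -33.6, 89.9] rot [0.0, 0.0, 3.52]
travel [-7.0, -33.6, 145.9] rot [0.0, 0.0, 3.52]
```

Emit:
carry_out(moves=[{"travel": [-7, -33.5, 50], "rotation": [0, 0, 3.5], "claw": 0}, {"travel": [-7, -33.5, 90], "rotation": [0, 0, 3.5], "claw": 0}, {"travel": [-7, -33.5, 90], "rotation": [0, 0, 3.5], "claw": 0}, {"travel": [-7, -33.5, 90], "rotation": [0, 0, 3.5], "claw": 0}])

```text
time: 23.75
position: [0.3872, -0.1603, 0.0611]
ee_rot: [0.001, 0.797, 0.604, 0.0]
contact_force: [0.7, -0.8, 0.3]
grip_width: 0.0853
```

```bash
python3 - <<'E'
from h import *
st();f=save('wrist','w21'); p,R=pose()
v,e=wt(f,'blue',(.386,-.16),name='fit_blue2'); print(np.round(v,4),e,'tool',np.round(R.inv().apply(np.array([v[0],v[1],.012])-p)*1000,1))
E
```

```text
t 23.75 p [ 0.3872 -0.1603  0.0611] psi 74.34 tilt [ 0.0013 -0.0005] F [ 0.7 -0.8  0.3] w 0.0853 j [-0.392  0.128 -0.708  0.734  0.    -0.119]
[ 3.850000e-01 -1.594000e-01  1.644989e+02] 0.01494784788910247 tool [ 0.3 -3.1 49.5]
```

View pics/w21.png

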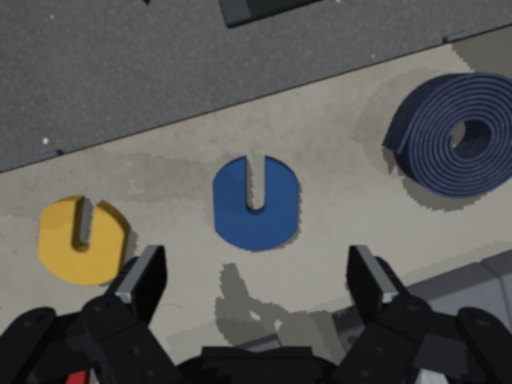

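Emit:
carry_out(moves=[{"travel": [0, -2, 30], "rotation": [0, 0, 0], "claw": 0}, {"travel": [0, -2, 50], "rotation": [0, 0, 0], "claw": 0}, {"travel": [0, -2, 55.5], "rotation": [0, 0, 0], "claw": 0}, {"travel": [0, -2, 55.5], "rotation": [0, 0, 0], "claw": 0}, {"travel": [0, -2, 55.5], "rotation": [0, 0, 0], "claw": 150}, {"travel": [0, -2, 55.5], "rotation": [0, 0, 0], "claw": 255}, {"travel": [0, -2, 55.5], "rotation": [0, 0, 0], "claw": 255}, {"travel": [0, -2, 55.5], "rotation": [0, 0, 0], "claw": 255}])

```text
time: 24.8
position: [0.3849, -0.1601, 0.0059]
ee_rot: [0.001, 0.797, 0.604, 0.0]
contact_force: [-2.7, 0.9, 14.3]
grip_width: 0.0531
```

```bash
python3 - <<'E'
from h import *
st();f=save('wrist','w22'); p,R=pose()
v,e=wt(f,'blue',(.386,-.16),name='fit_blue3'); print(np.round(v,4),e,'tool',np.round(R.inv().apply(np.array([v[0],v[1],.012])-p)*1000,1))
E
```

```text
t 24.8 p [ 0.3849 -0.1601  0.0059] psi 74.32 tilt [ 0.0015 -0.0013] F [-2.7  0.9 14.3] w 0.0531 j [-0.394  0.208 -0.773  0.588 -0.001 -0.12 ]
[ 3.844000e-01 -1.590000e-01  1.642824e+02] 0.02103187507369926 tool [ 0.9 -0.8 -6.1]
```

View pics/w22.png

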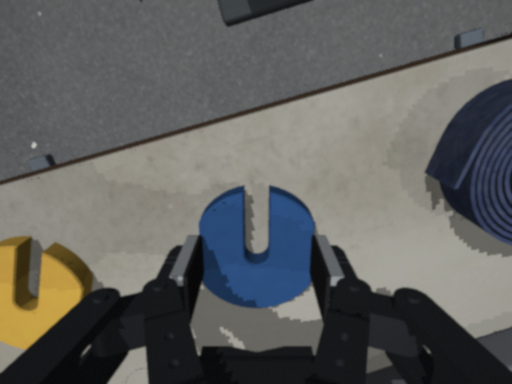

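```bash
python3 - <<'E'
from h import *
go([.625,-.047,.15],90)
E
```

```text
travel [173.6, 200.9, -143.9] rot [0.1, 0.06, -15.68]
```

Emit:
carry_out(moves=[{"travel": [0, 0, -40], "rotation": [0, 0, 0], "claw": 255}, {"travel": [0, 0, -100], "rotation": [0, 0, 0], "claw": 255}, {"travel": [60, 70, -144], "rotation": [0, 0, -5], "claw": 255}, {"travel": [100, 120, -144], "rotation": [0, 0, -10], "claw": 255}, {"travel": [140, 160, -144], "rotation": [0, 0, -15.7], "claw": 255}, {"travel": [173.5, 201, -144], "rotation": [0, 0, -15.7], "claw": 255}, {"travel": [173.5, 201, -144], "rotation": [0, 0, -15.7], "claw": 255}, {"travel": [173.5, 201, -144], "rotation": [0, 0, -15.7], "claw": 255}])

```text
time: 25.85
position: [0.6253, -0.0457, 0.1477]
ee_rot: [-0.0, 0.706, 0.708, -0.0]
contact_force: [-0.8, -0.9, -2.7]
grip_width: 0.0525
```

```bash
python3 - <<'E'
from h import *
st();f=save('wrist','w23'); p,R=pose()
for n in('stem_foot','stem_knob'):
    for q in landmark_of('wrist',n)[:2]:
        w=toworld(f,q['at'],.024 if n=='stem_foot' else .084); print(n,np.round(q['at'],1),np.round(w,4),'tool',np.round(R.inv().apply(w-p)*1000,1))
E
```

```text
t 25.85 p [ 0.6253 -0.0457  0.1477] psi 90.13 tilt [-0.0007  0.0001] F [-0.8 -0.9 -2.7] w 0.0525 j [-0.073  0.407 -0.108  1.057  0.    -0.075]
stem_foot [259.7  93.8] [ 0.556  -0.0428  0.024 ] tool [  3.8 -67.7 123.8]
stem_knob [255.4  97.9] [ 0.556  -0.0461  0.084 ] tool [  0.4 -67.8  63.8]
```

View pics/w23.png

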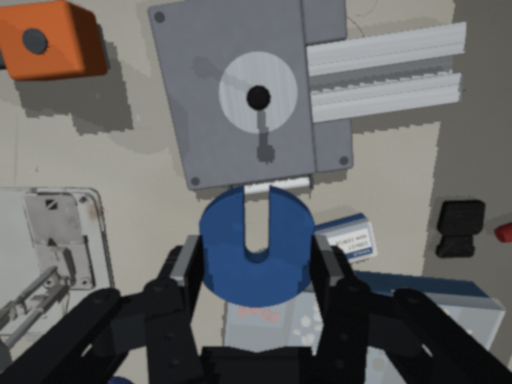

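```bash
python3 - <<'E'
from h import *
f=grab_frame('wrist')
# rebuild w2 frame cal from TCP-camera relation
p,R=pose(); K,Rc,t=cal(f); C=-Rc.T@t
Ct=R.inv().apply(C-p); Rct=Rc@R.as_matrix()
p2=np.array([.5388,.0271,.1995]);R2=Rt(5.03).as_matrix()
Rc2=Rct@R2.T; C2=p2+R2@Ct; t2=-Rc2@C2
f2=dict(f); f2['rvec']=cv2.Rodrigues(Rc2)[0].ravel(); f2['tvec']=t2
for a,b in(((309,182),(340,187)),((247,188),(339,248)),((258.5,97.5),(268,254)),((195,181),(327,278))):
    print(np.round(tri([(f,a),(f2,b)]),4))
I=cv2.resize(f['pixels'][0:220,140:400],None,fx=3,fy=2.7,interpolation=cv2.INTER_CUBIC)
cv2.imwrite('pics/w23z.png',I[:,:,::-1])
s=grab_frame('side'); I=cv2.resize(s['pixels'][160:260,180:330],None,fx=5,fy=5,interpolation=cv2.INTER_CUBIC)
cv2.imwrite('pics/s23z.png',I[:,:,::-1])
E
```

```text
[0.6342 0.0024 0.0104]
[ 0.6314 -0.0546  0.0442]
[ 0.5549 -0.0453  0.0844]
[ 0.6281 -0.0994  0.0344]
```

View pics/s23z.png

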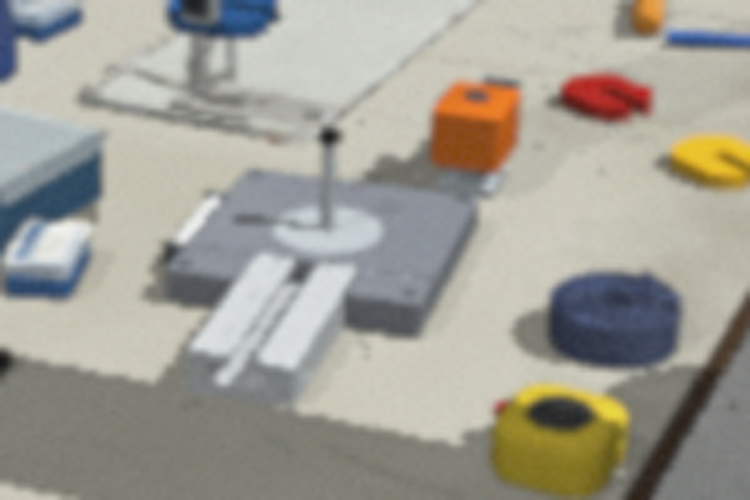

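View pics/w23z.png

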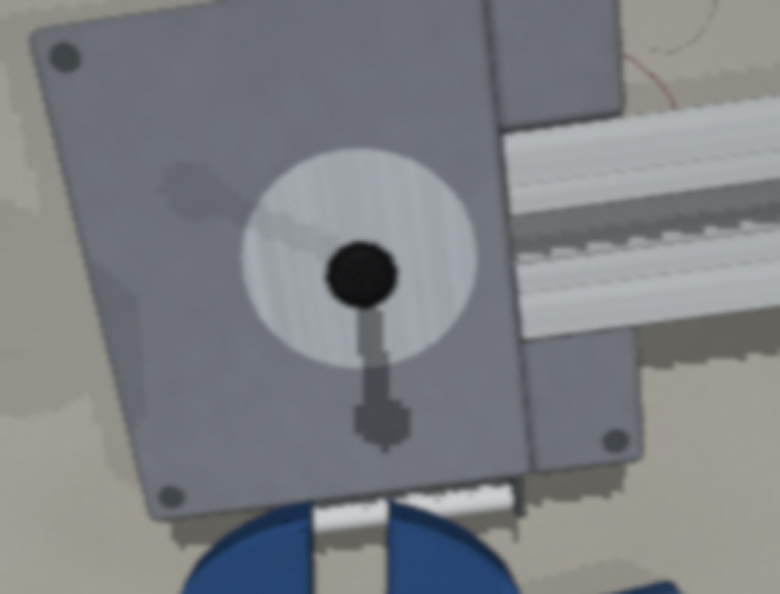

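Emit:
carry_out(moves=[{"travel": [1.2, 0, 50], "rotation": [0, 0, 0], "claw": 255}, {"travel": [1.2, 0, 85], "rotation": [0, 0, 0], "claw": 255}, {"travel": [1.2, 0, 93], "rotation": [0, 0, 0], "claw": 255}, {"travel": [1.2, 0, 93], "rotation": [0, 0, 0], "claw": 255}, {"travel": [1.2, 0, 93], "rotation": [0, 0, 0], "claw": 255}])

```text
time: 26.72
position: [0.6259, -0.0458, 0.0574]
ee_rot: [0.001, 0.707, 0.707, 0.001]
contact_force: [0.3, -0.6, -3.4]
grip_width: 0.0524
```

```bash
python3 - <<'E'
from h import *
st();f=save('wrist','w24'); p,R=pose()
for n in('stem_foot','stem_knob'):
    for q in landmark_of('wrist',n)[:2]:
        w=toworld(f,q['at'],.024 if n=='stem_foot' else .084); print(n,np.round(q['at'],1),np.round(w,4),'tool',np.round(R.inv().apply(w-p)*1000,1))
E
```

```text
t 26.73 p [ 0.6259 -0.0458  0.0574] psi 90.02 tilt [ 0.003  -0.0002] F [ 0.3 -0.6 -3.4] w 0.0524 j [-0.073  0.478 -0.221  0.869  0.    -0.073]
stem_foot [257.4 101. ] [ 0.5567 -0.0449  0.024 ] tool [  0.9 -69.3  33.1]
stem_knob [259.2 111.2] [ 0.5563 -0.0444  0.084 ] tool [  1.3 -69.5 -26.9]
```

View pics/w24.png

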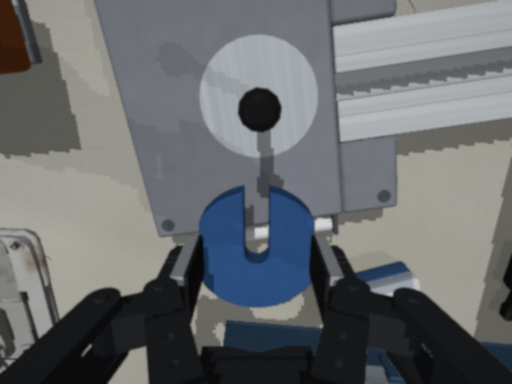

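Emit:
carry_out(moves=[{"travel": [1.2, -8, 0], "rotation": [0, 0, 0], "claw": 255}, {"travel": [1.2, -18, 0], "rotation": [0, 0, 0], "claw": 255}, {"travel": [1.2, -26, 0], "rotation": [0, 0, 0], "claw": 255}, {"travel": [1.2, -28, 0], "rotation": [0, 0, 0], "claw": 255}, {"travel": [1.2, -28, 0], "rotation": [0, 0, 0], "claw": 255}])

```text
time: 27.5
position: [0.5964, -0.0444, 0.0555]
ee_rot: [0.0, 0.707, 0.707, 0.0]
contact_force: [0.6, -0.6, -2.2]
grip_width: 0.0524
```

```bash
python3 - <<'E'
from h import *
st();f=save('wrist','w25'); p,R=pose()
I=cv2.resize(f['pixels'][80:280,150:370],None,fx=3,fy=3,interpolation=cv2.INTER_CUBIC)
cv2.imwrite('pics/w25z.png',I[:,:,::-1])
E
```

```text
t 27.5 p [ 0.5964 -0.0444  0.0555] psi 90.03 tilt [ 0.0003 -0.    ] F [ 0.6 -0.6 -2.2] w 0.0524 j [-0.074  0.433 -0.297  0.84   0.    -0.075]
```

View pics/w25z.png

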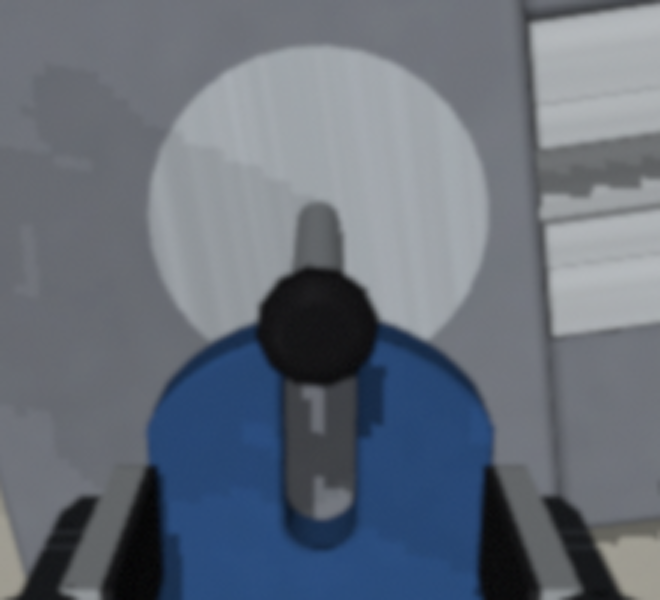

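Emit:
carry_out(moves=[{"travel": [0, -10, 0], "rotation": [0, 0, 0], "claw": 255}, {"travel": [0, -20, 0], "rotation": [0, 0, 0], "claw": 255}, {"travel": [0, -30, 0], "rotation": [0, 0, 0], "claw": 255}, {"travel": [0, -36, 0], "rotation": [0, 0, 0], "claw": 255}, {"travel": [0, -38, 0], "rotation": [0, 0, 0], "claw": 255}, {"travel": [0, -38, 0], "rotation": [0, 0, 0], "claw": 255}])

```text
time: 28.3
position: [0.5586, -0.0444, 0.0556]
ee_rot: [0.0, 0.707, 0.707, 0.0]
contact_force: [0.4, 0.4, -2.6]
grip_width: 0.0525
```

```bash
python3 - <<'E'
from h import *
st();f=save('wrist','w26'); p,R=pose()
v,e=wt(f,'blue',(p[0],p[1]),zp=p[2]+.006,name='fit_b4'); print(np.round(v,4),e,'tool',np.round(R.inv().apply(np.array([v[0],v[1],p[2]])-p)*1000,1))
E
```

```text
t 28.3 p [ 0.5586 -0.0444  0.0556] psi 90.03 tilt [ 0.0005 -0.    ] F [ 0.4  0.4 -2.6] w 0.0525 j [-0.079  0.372 -0.392  0.806 -0.    -0.08 ]
[ 5.585000e-01 -4.380000e-02  1.799354e+02] 0.09995586858808882 tool [ 0.5 -0.3 -0. ]
```

View pics/w26.png

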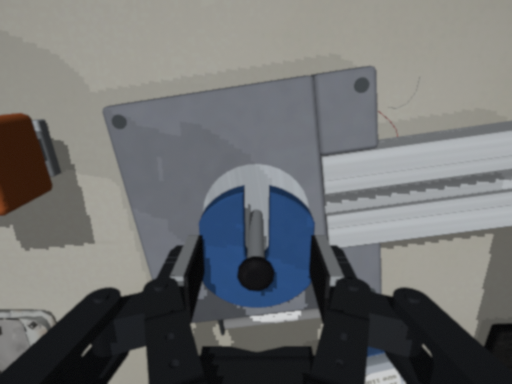

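Emit:
carry_out(moves=[{"travel": [0, -1.2, 6], "rotation": [0, 0, 0], "claw": 255}, {"travel": [0, -1.2, 12], "rotation": [0, 0, 0], "claw": 255}, {"travel": [0, -1.2, 18], "rotation": [0, 0, 0], "claw": 255}, {"travel": [0, -1.2, 22], "rotation": [0, 0, 0], "claw": 255}, {"travel": [0, -1.2, 23], "rotation": [0, 0, 0], "claw": 255}, {"travel": [0, -1.2, 23], "rotation": [0, 0, 0], "claw": 255}])

```text
time: 29.1
position: [0.5573, -0.0444, 0.0324]
ee_rot: [0.0, 0.707, 0.707, -0.0]
contact_force: [0.0, 0.0, -3.4]
grip_width: 0.0526
```

```bash
python3 - <<'E'
from h import *
st();f=save('wrist','w27'); p,R=pose()
E
```

```text
t 29.1 p [ 0.5573 -0.0444  0.0324] psi 90.03 tilt [-0. -0.] F [ 0.   0.  -3.4] w 0.0526 j [-0.079  0.396 -0.418  0.757 -0.    -0.08 ]
```

View pics/w27.png

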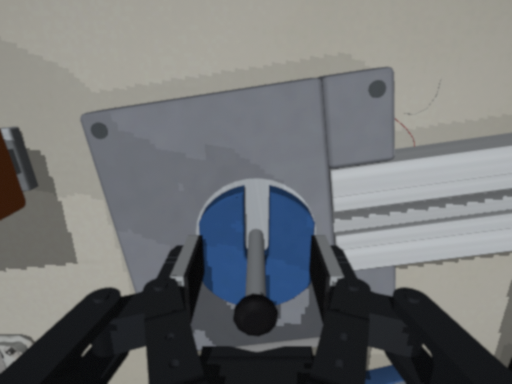

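Emit:
carry_out(moves=[{"travel": [0, 0, 1], "rotation": [0, 0, 0], "claw": 255}, {"travel": [0, 0, 1.5], "rotation": [0, 0, 0], "claw": 255}, {"travel": [0, 0, 1.5], "rotation": [0, 0, 0], "claw": 255}, {"travel": [0, 0, 1.5], "rotation": [0, 0, 0], "claw": 0}, {"travel": [0, 0, 1.5], "rotation": [0, 0, 0], "claw": 0}, {"travel": [0, 0, 1.5], "rotation": [0, 0, 0], "claw": 0}, {"travel": [0, 0, -30], "rotation": [0, 0, 0], "claw": 0}, {"travel": [0, 0, -60], "rotation": [0, 0, 0], "claw": 0}])

```text
time: 30.15
position: [0.557, -0.0443, 0.093]
ee_rot: [-0.0, 0.707, 0.707, -0.0]
contact_force: [0.6, 0.4, 0.4]
grip_width: 0.0856
```

```bash
python3 - <<'E'
from h import *
st();f=save('wrist','w28'); p,R=pose()
v,e=wt(f,'blue',(.557,-.045),zp=.036,name='fit_b5'); print(np.round(v,4),e)
E
```

```text
t 30.15 p [ 0.557  -0.0443  0.093 ] psi 90.03 tilt [-0.0007  0.0001] F [0.6 0.4 0.4] w 0.0856 j [-0.079  0.331 -0.353  0.887  0.    -0.08 ]
[ 5.575000e-01 -4.250000e-02  1.890222e+02] 1.2184878723097918
```

View pics/w28.png

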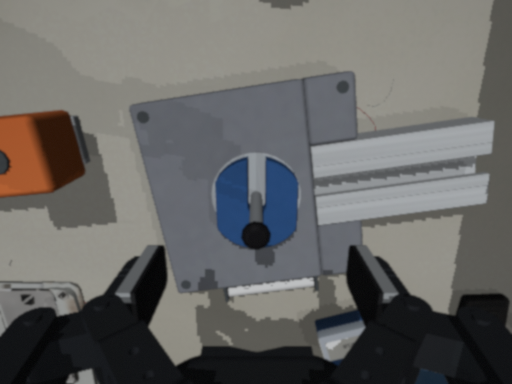

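```bash
python3 - <<'E'
from h import *
go([.40,-.29,.12],57)
E
```

```text
travel [-245.4, -159.7, -23.5] rot [0.3, -0.06, 33.03]
```

Emit:
carry_out(moves=[{"travel": [0, 0, -50], "rotation": [0, 0, 0], "claw": 0}, {"travel": [-245.5, -160, -40], "rotation": [0, 0, 33], "claw": 0}, {"travel": [-245.5, -160, -40], "rotation": [0, 0, 33], "claw": 0}, {"travel": [-245.5, -160, -40], "rotation": [0, 0, 33], "claw": 0}, {"travel": [-245.5, -160, -40], "rotation": [0, 0, 33], "claw": 0}, {"travel": [-245.5, -160, -40], "rotation": [0, 0, 33], "claw": 0}, {"travel": [-245.5, -160, -24], "rotation": [0, 0, 33], "claw": 0}, {"travel": [-245.5, -160, -24], "rotation": [0, 0, 33], "claw": 0}, {"travel": [-245.5, -160, -24], "rotation": [0, 0, 33], "claw": 0}])

```text
time: 31.32
position: [0.3979, -0.289, 0.1163]
ee_rot: [-0.0, 0.878, 0.478, 0.0]
contact_force: [-0.1, -0.9, 0.3]
grip_width: 0.0853
```

```bash
python3 - <<'E'
from h import *
st();f=save('wrist','w29'); p,R=pose()
v,e=wt(f,'yellow',(.38,-.283),name='fit_y1'); print(np.round(v,4),e,'tool',np.round(R.inv().apply(np.array([v[0],v[1],.012])-p)*1000,1))
go([v[0],v[1],.0065],v[2]-90)
E
```

```text
t 31.32 p [ 0.3979 -0.289   0.1163] psi 57.12 tilt [-0.0002  0.0005] F [-0.1 -0.9  0.3] w 0.0853 j [-0.628  0.193 -0.48   0.899  0.    -0.055]
[  0.3809  -0.2835 147.9538] 0.006693773026640686 tool [ -4.7 -17.6 104.5]
travel [-4.7, -17.6, 110.0] rot [0.01, -0.01, -0.81]
```

View pics/w29.png

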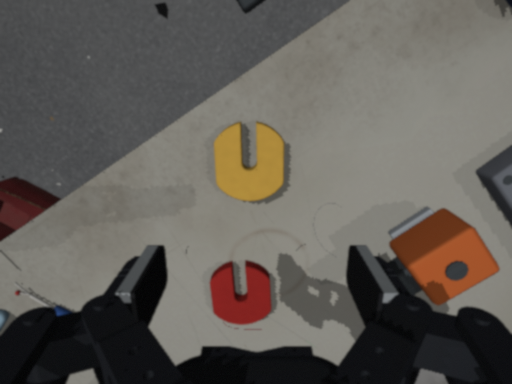

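View pics/fit_y1.png

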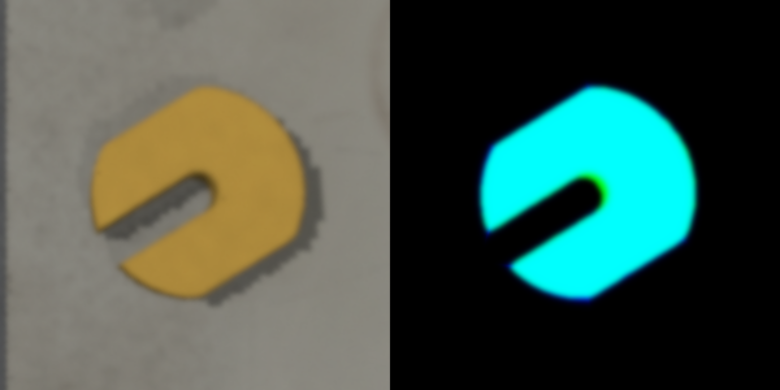

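Emit:
carry_out(moves=[{"travel": [-5, -18, 50], "rotation": [0, 0, -0.8], "claw": 0}, {"travel": [-5, -18, 85], "rotation": [0, 0, -0.8], "claw": 0}, {"travel": [-5, -18, 105], "rotation": [0, 0, -0.8], "claw": 0}, {"travel": [-5, -18, 109.5], "rotation": [0, 0, -0.8], "claw": 0}, {"travel": [-5, -18, 109.5], "rotation": [0, 0, -0.8], "claw": 0}, {"travel": [-5, -18, 109.5], "rotation": [0, 0, -0.8], "claw": 150}, {"travel": [-5, -18, 109.5], "rotation": [0, 0, -0.8], "claw": 255}, {"travel": [-5, -18, 109.5], "rotation": [0, 0, -0.8], "claw": 255}, {"travel": [-5, -18, 109.5], "rotation": [0, 0, -0.8], "claw": 255}])

```text
time: 32.5
position: [0.3848, -0.2881, 0.0122]
ee_rot: [0.005, 0.875, 0.483, 0.003]
contact_force: [-3.8, 3.2, 33.8]
grip_width: 0.0128
```

```bash
python3 - <<'E'
from h import *
st();f=save('wrist','w30'); p,R=pose()
v,e=wt(f,'yellow',(.38,-.283),name='fit_y2'); print(np.round(v,4),e,'tool',np.round(R.inv().apply(np.array([v[0],v[1],.012])-p)*1000,1))
E
```

```text
t 32.5 p [ 0.3848 -0.2881  0.0122] psi 57.83 tilt [ 0.0097 -0.0066] F [-3.8  3.2 33.8] w 0.0128 j [-0.643  0.292 -0.635  0.632  0.    -0.081]
[  0.3785  -0.2821 148.1385] 0.37991739285224824 tool [ 1.9 -8.7 -0. ]
```

View pics/w30.png

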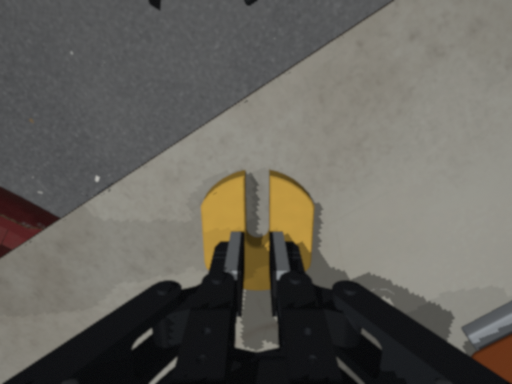

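Emit:
carry_out(moves=[{"travel": [0, 0, -15], "rotation": [0, 0, 0], "claw": 255}, {"travel": [0, 0, -45], "rotation": [0, 0, 0], "claw": 0}, {"travel": [0, 0, -45], "rotation": [0, 0, 0], "claw": 0}, {"travel": [0, 0, -45], "rotation": [0, 0, 0], "claw": 0}, {"travel": [0, 0, -45], "rotation": [0, 0, 0], "claw": 0}, {"travel": [0, 0, -45], "rotation": [0, 0, 0], "claw": 0}])

```text
time: 33.3
position: [0.379, -0.2839, 0.0511]
ee_rot: [-0.001, 0.875, 0.484, -0.0]
contact_force: [-0.1, -0.2, -0.4]
grip_width: 0.0852
```

```bash
python3 - <<'E'
from h import *
st();f=save('wrist','w31'); p,R=pose()
v,e=wt(f,'yellow',(.38,-.283),name='fit_y3'); print(np.round(v,4),e,'tool',np.round(R.inv().apply(np.array([v[0],v[1],.012])-p)*1000,1))
go([v[0],v[1],.001],v[2]-90)
E
```

```text
t 33.3 p [ 0.379  -0.2839  0.0511] psi 57.83 tilt [-0.0012  0.0009] F [-0.1 -0.2 -0.4] w 0.0852 j [-0.643  0.236 -0.598  0.738 -0.    -0.081]
[  0.3802  -0.2831 148.1864] 0.01450601490643299 tool [ 1.3  0.5 39.2]
travel [1.3, 0.6, 50.2] rot [-0.08, -0.01, -0.36]
```

View pics/w31.png

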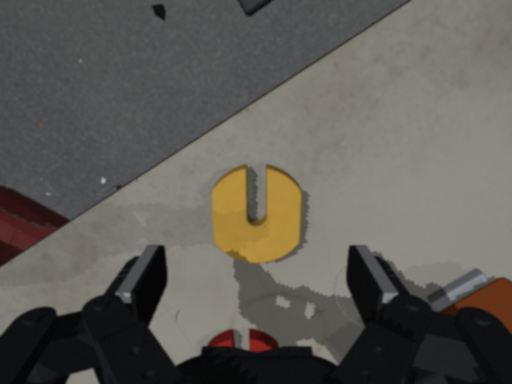

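Emit:
carry_out(moves=[{"travel": [0.6, 0.5, 30], "rotation": [0, 0, 0], "claw": 0}, {"travel": [0.6, 0.5, 45], "rotation": [0, 0, 0], "claw": 0}, {"travel": [0.6, 0.5, 49], "rotation": [0, 0, 0], "claw": 0}, {"travel": [0.6, 0.5, 49], "rotation": [0, 0, 0], "claw": 0}, {"travel": [0.6, 0.5, 49], "rotation": [0, 0, 0], "claw": 120}, {"travel": [0.6, 0.5, 49], "rotation": [0, 0, 0], "claw": 120}, {"travel": [0.6, 0.5, 49], "rotation": [0, 0, 0], "claw": 120}])

```text
time: 34.22
position: [0.3808, -0.2846, 0.0042]
ee_rot: [0.001, 0.875, 0.483, 0.0]
contact_force: [-3.2, 1.0, 9.9]
grip_width: 0.0538
```

```bash
python3 - <<'E'
from h import *
st();f=save('wrist','w32'); p,R=pose()
v,e=wt(f,'yellow',(.38,-.283),name='fit_y3'); print(np.round(v,4),e,'tool',np.round(R.inv().apply(np.array([v[0],v[1],.012])-p)*1000,1))
E
```

```text
t 34.23 p [ 0.3808 -0.2846  0.0042] psi 57.83 tilt [ 0.001  -0.0012] F [-3.2  1.   9.9] w 0.0538 j [-0.642  0.303 -0.644  0.623 -0.    -0.08 ]
[  0.3799  -0.2827 147.8822] 0.02214872931496004 tool [ 1.2 -1.8 -7.8]
```

View pics/w32.png

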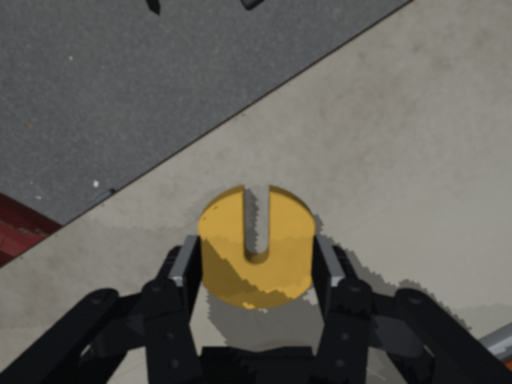

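```bash
python3 - <<'E'
from h import *
go([.522,-.105,.15],-30)
E
```

```text
travel [227.2, 24.1, -145.9] rot [0.09, -0.04, 87.83]
```

Emit:
carry_out(moves=[{"travel": [0, 0, 0], "rotation": [0, 0, 0], "claw": 255}, {"travel": [0, 0, -60], "rotation": [0, 0, 10], "claw": 255}, {"travel": [0, 0, -120], "rotation": [0, 0, 20], "claw": 255}, {"travel": [40, 5, -146], "rotation": [0, 0, 30], "claw": 255}, {"travel": [80, 10, -146], "rotation": [0, 0, 40], "claw": 255}, {"travel": [120, 14, -146], "rotation": [0, 0, 50], "claw": 255}, {"travel": [160, 18, -146], "rotation": [0, 0, 60], "claw": 255}, {"travel": [200, 22, -146], "rotation": [0, 0, 70], "claw": 255}, {"travel": [227, 24, -146], "rotation": [0, 0, 80], "claw": 255}, {"travel": [227, 24, -146], "rotation": [0, 0, 87.8], "claw": 255}])

```text
time: 35.52
position: [0.5225, -0.103, 0.1489]
ee_rot: [-0.0, 0.966, -0.26, 0.0]
contact_force: [-1.1, -0.6, -2.8]
grip_width: 0.0532
```

Emit:
carry_out(moves=[{"travel": [0, 0, 40], "rotation": [0, 0, 0], "claw": 255}, {"travel": [0, 0, 80], "rotation": [0, 0, 0], "claw": 255}, {"travel": [0, 0, 93], "rotation": [0, 0, 0], "claw": 255}, {"travel": [0, 0, 93], "rotation": [0, 0, 0], "claw": 255}, {"travel": [0, 0, 93], "rotation": [0, 0, 0], "claw": 255}])

```text
time: 36.15
position: [0.5228, -0.105, 0.0574]
ee_rot: [-0.0, 0.966, -0.259, 0.001]
contact_force: [0.3, -1.0, -1.3]
grip_width: 0.0535
```

```bash
python3 - <<'E'
from h import *
st();f=save('wrist','w33'); p,R=pose()
for n in('stem_foot','stem_knob'):
    for q in landmark_of('wrist',n)[:2]:
        w=toworld(f,q['at'],.024 if n=='stem_foot' else .084); print(n,np.round(q['at'],1),np.round(w,4),'tool',np.round(R.inv().apply(w-p)*1000,1))
E
```

```text
t 36.15 p [ 0.5228 -0.105   0.0574] psi -29.97 tilt [ 0.0023 -0.0005] F [ 0.3 -1.  -1.3] w 0.0535 j [-0.198  0.324 -0.458  0.787 -0.     1.896]
stem_foot [249.5 105.7] [ 0.5547 -0.0439  0.024 ] tool [ -3.1 -68.8  33.6]
stem_knob [249.6 114.5] [ 0.5564 -0.0432  0.084 ] tool [ -1.8 -70.3 -26.4]
```

View pics/w33.png

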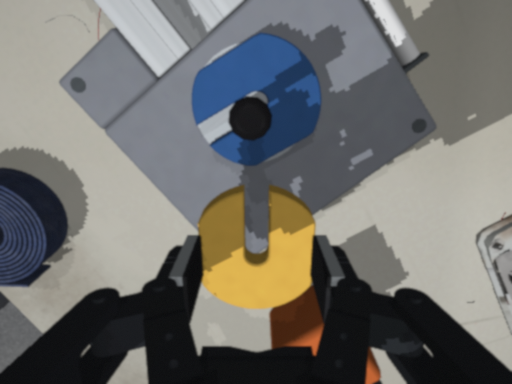

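Emit:
carry_out(moves=[{"travel": [-2.5, -8, 0], "rotation": [0, 0, 0], "claw": 255}, {"travel": [-2.5, -18, 0], "rotation": [0, 0, 0], "claw": 255}, {"travel": [-2.5, -26, 0], "rotation": [0, 0, 0], "claw": 255}, {"travel": [-2.5, -28, 0], "rotation": [0, 0, 0], "claw": 255}, {"travel": [-2.5, -28, 0], "rotation": [0, 0, 0], "claw": 255}])

```text
time: 36.92
position: [0.5333, -0.079, 0.0558]
ee_rot: [0.0, 0.966, -0.258, -0.0]
contact_force: [-0.0, -0.4, -2.4]
grip_width: 0.0532
```

```bash
python3 - <<'E'
from h import *
st();f=save('wrist','w34'); p,R=pose()
I=cv2.resize(f['pixels'][80:280,150:370],None,fx=3,fy=3,interpolation=cv2.INTER_CUBIC)
cv2.imwrite('pics/w34z.png',I[:,:,::-1])
for n in ['stem_knob']:
    for q in landmark_of('wrist',n)[:2]:
        w=toworld(f,q['at'],.084); print(n,np.round(q['at'],1),np.round(w,4),'tool',np.round(R.inv().apply(w-p)*1000,1))
E
```

```text
t 36.92 p [ 0.5333 -0.079   0.0558] psi -29.94 tilt [-0.0003 -0.0001] F [-0.  -0.4 -2.4] w 0.0532 j [-0.147  0.337 -0.443  0.791 -0.     1.946]
stem_knob [261.4 193.2] [ 0.556 -0.045  0.084] tool [  2.7 -41.  -28.2]
```

View pics/w34z.png

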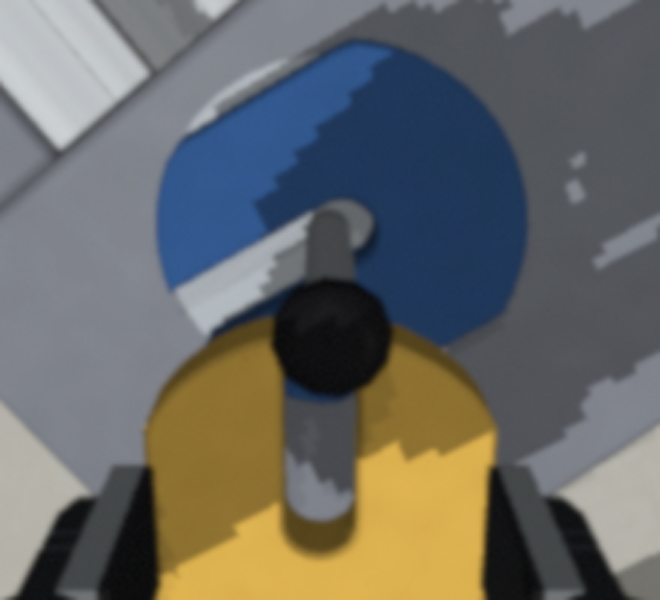

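Emit:
carry_out(moves=[{"travel": [1.5, 0, 0], "rotation": [0, 0, 0], "claw": 255}, {"travel": [1.5, -10, 0], "rotation": [0, 0, 0], "claw": 255}, {"travel": [1.5, -20, 0], "rotation": [0, 0, 0], "claw": 255}, {"travel": [1.5, -20, 0], "rotation": [0, 0, 0], "claw": 255}, {"travel": [1.5, -20, 0], "rotation": [0, 0, 0], "claw": 255}])

```text
time: 37.65
position: [0.5445, -0.0624, 0.0558]
ee_rot: [0.0, 0.966, -0.258, -0.0]
contact_force: [-0.3, 0.3, -2.7]
grip_width: 0.0532
```

```bash
python3 - <<'E'
from h import *
st();f=save('wrist','w35'); p,R=pose()
I=cv2.resize(f['pixels'][130:330,150:370],None,fx=3,fy=3,interpolation=cv2.INTER_CUBIC)
cv2.imwrite('pics/w35z.png',I[:,:,::-1])
E
```

```text
t 37.65 p [ 0.5445 -0.0624  0.0558] psi -29.94 tilt [-0.0003 -0.0002] F [-0.3  0.3 -2.7] w 0.0532 j [-0.114  0.352 -0.421  0.798 -0.     1.979]
```

View pics/w35z.png

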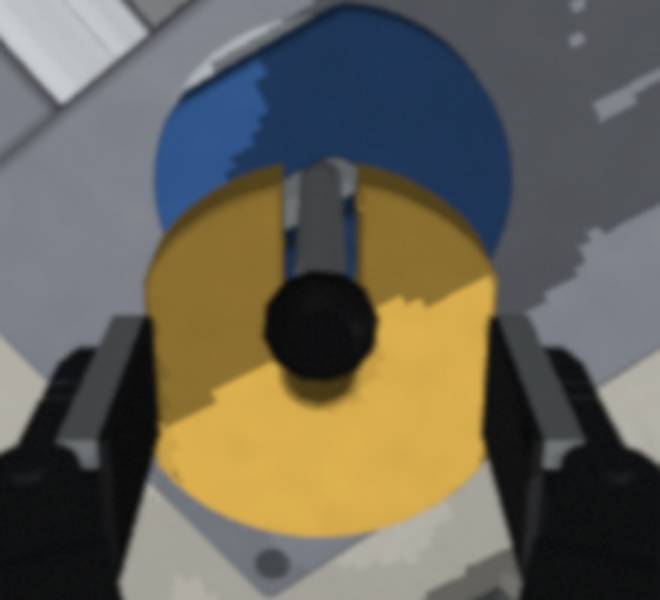

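Emit:
carry_out(moves=[{"travel": [0, -8, 0], "rotation": [0, 0, 0], "claw": 255}, {"travel": [0, -16, 0], "rotation": [0, 0, 0], "claw": 255}, {"travel": [0, -20, 0], "rotation": [0, 0, 0], "claw": 255}, {"travel": [0, -20, 0], "rotation": [0, 0, 0], "claw": 255}, {"travel": [0, -20, 5], "rotation": [0, 0, 0], "claw": 255}, {"travel": [0, -20, 9], "rotation": [0, 0, 0], "claw": 255}, {"travel": [0, -20, 12], "rotation": [0, 0, 0], "claw": 255}, {"travel": [0, -20, 12], "rotation": [0, 0, 0], "claw": 255}])

```text
time: 38.7
position: [0.5542, -0.0454, 0.0435]
ee_rot: [0.0, 0.966, -0.259, -0.0]
contact_force: [0.5, 0.6, -2.5]
grip_width: 0.0531
```

```bash
python3 - <<'E'
from h import *
st();f=save('wrist','w36'); p,R=pose()
I=cv2.resize(f['pixels'][150:350,150:370],None,fx=3,fy=3,interpolation=cv2.INTER_CUBIC)
cv2.imwrite('pics/w36z.png',I[:,:,::-1])
E
```

```text
t 38.7 p [ 0.5542 -0.0454  0.0435] psi -29.98 tilt [-0.0008  0.0001] F [ 0.5  0.6 -2.5] w 0.0531 j [-0.082  0.379 -0.414  0.779 -0.     2.012]
```

View pics/w36z.png

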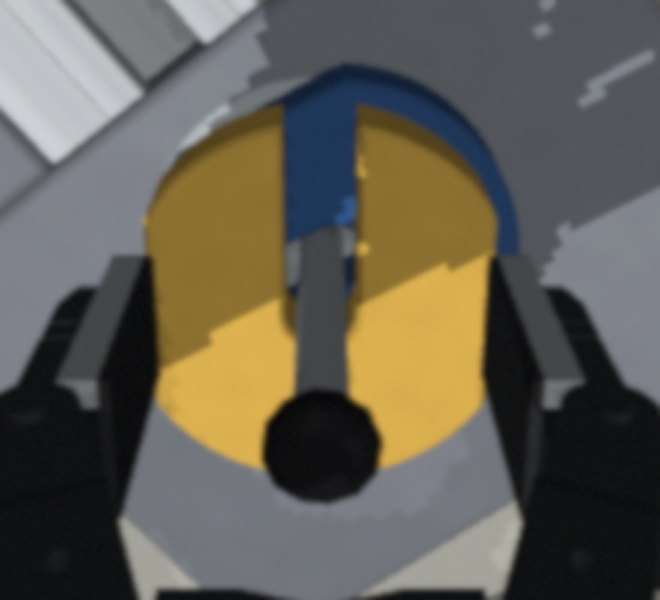

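Emit:
carry_out(moves=[{"travel": [0, -1, 1.5], "rotation": [0, 0, 0], "claw": 255}, {"travel": [0, -1, 3], "rotation": [0, 0, 0], "claw": 255}, {"travel": [0, -1, 3.5], "rotation": [0, 0, 0], "claw": 255}, {"travel": [0, -1, 3.5], "rotation": [0, 0, 0], "claw": 255}])

```text
time: 39.25
position: [0.5551, -0.0444, 0.0404]
ee_rot: [0.0, 0.966, -0.259, -0.0]
contact_force: [0.2, -0.3, -2.2]
grip_width: 0.0536
```

Emit:
carry_out(moves=[{"travel": [0, 0, 1], "rotation": [0, 0, 0], "claw": 255}, {"travel": [0, 0, 1], "rotation": [0, 0, 0], "claw": 255}, {"travel": [0, 0, 1], "rotation": [0, 0, 0], "claw": 0}, {"travel": [0, 0, 1], "rotation": [0, 0, 0], "claw": 0}, {"travel": [0, 0, 1], "rotation": [0, 0, 0], "claw": 0}, {"travel": [0, 0, -30], "rotation": [0, 0, 0], "claw": 0}, {"travel": [0, 0, -80], "rotation": [0, 0, 0], "claw": 0}, {"travel": [0, 0, -100], "rotation": [0, 0, 0], "claw": 0}])

```text
time: 40.25
position: [0.5567, -0.0445, 0.1433]
ee_rot: [-0.0, 0.966, -0.259, 0.002]
contact_force: [-0.7, -0.4, -0.0]
grip_width: 0.0854
```

```bash
python3 - <<'E'
from h import *
st();f=save('wrist','w37'); p,R=pose()
t=save('top','top2')
v,e=wt(t,'red',(.483,-.358),name='fit_r0'); print(np.round(v,4),e)
go([.50,-.37,.12],v[2]-90)
E
```

```text
t 40.25 p [ 0.5567 -0.0445  0.1433] psi -29.97 tilt [ 0.0039 -0.0003] F [-0.7 -0.4 -0. ] w 0.0854 j [-0.08   0.284 -0.294  0.989  0.     2.014]
[  0.4829  -0.3604 150.6477] 0.03556671391030043
travel [112.9, 310.5, 22.9] rot [0.11, -0.3, -90.62]
```

View pics/w37.png

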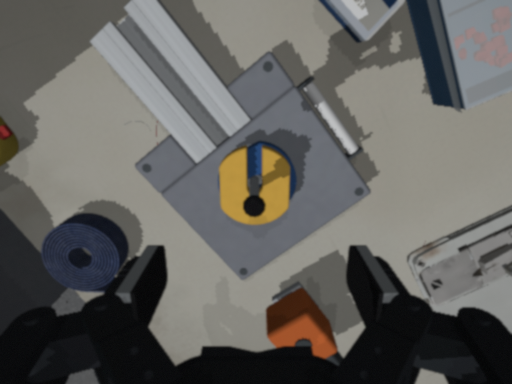

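View pics/top2.png

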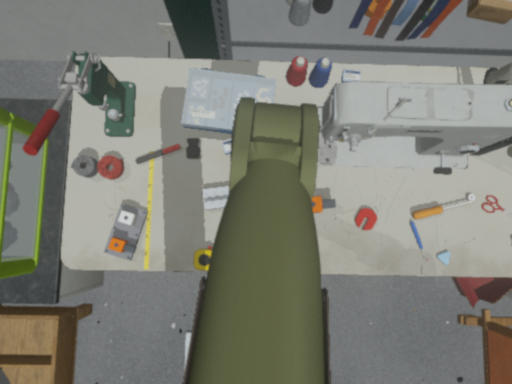

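Emit:
carry_out(moves=[{"travel": [113, 310.5, 23], "rotation": [0, 0, -89], "claw": 0}, {"travel": [113, 310.5, 23], "rotation": [0, 0, -89], "claw": 0}, {"travel": [113, 310.5, 23], "rotation": [0, 0, -89], "claw": 0}, {"travel": [113, 310.5, 23], "rotation": [0, 0, -89], "claw": 0}, {"travel": [113, 310.5, 23], "rotation": [0, 0, -89], "claw": 0}, {"travel": [113, 310.5, 23], "rotation": [0, 0, -89], "claw": 0}, {"travel": [113, 310.5, 23], "rotation": [0, 0, -89], "claw": 0}, {"travel": [113, 310.5, 23], "rotation": [0, 0, -89], "claw": 0}, {"travel": [113, 310.5, 23], "rotation": [0, 0, -89], "claw": 0}, {"travel": [113, 310.5, 23], "rotation": [0, 0, -89], "claw": 0}])

```text
time: 41.6
position: [0.4971, -0.3694, 0.1158]
ee_rot: [-0.001, 0.871, 0.492, -0.0]
contact_force: [0.5, 0.7, 0.4]
grip_width: 0.0855
```

```bash
python3 - <<'E'
from h import *
st();f=save('wrist','w38'); p,R=pose()
v,e=wt(f,'red',(.483,-.36),name='fit_r1'); print(np.round(v,4),e,'tool',np.round(R.inv().apply(np.array([v[0],v[1],.012])-p)*1000,1))
go([v[0],v[1],.05],v[2]-90)
E
```

```text
t 41.6 p [ 0.4971 -0.3694  0.1158] psi 58.95 tilt [-0.0017  0.0013] F [0.5 0.7 0.4] w 0.0855 j [-0.639  0.417 -0.169  0.986  0.    -0.097]
[  0.4845  -0.361  150.4192] 0.007756005370612649 tool [  0.6 -15.1 104. ]
travel [0.6, -15.2, 66.0] rot [-0.11, -0.01, -1.52]
```

View pics/w38.png

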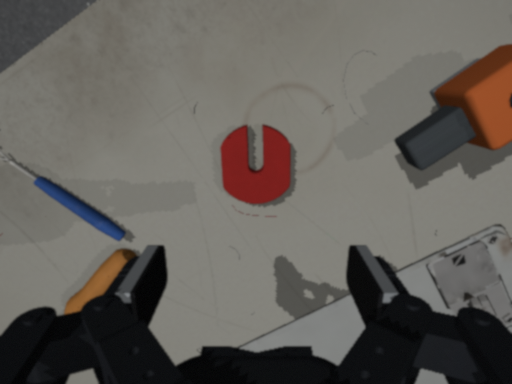

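Emit:
carry_out(moves=[{"travel": [0, -15, 40], "rotation": [0, 0, -1.5], "claw": 0}, {"travel": [0, -15, 64], "rotation": [0, 0, -1.5], "claw": 0}, {"travel": [0, -15, 64], "rotation": [0, 0, -1.5], "claw": 0}, {"travel": [0, -15, 64], "rotation": [0, 0, -1.5], "claw": 0}])

```text
time: 42.15
position: [0.4856, -0.3625, 0.0541]
ee_rot: [0.0, 0.864, 0.504, 0.0]
contact_force: [0.6, -0.5, 0.1]
grip_width: 0.0855
```

```bash
python3 - <<'E'
from h import *
st();f=save('wrist','w39'); p,R=pose()
v,e=wt(f,'red',(.483,-.36),name='fit_r2'); print(np.round(v,4),e,'tool',np.round(R.inv().apply(np.array([v[0],v[1],.012])-p)*1000,1))
go([v[0],v[1],.0015],v[2]-90)
E
```

```text
t 42.15 p [ 0.4856 -0.3625  0.0541] psi 60.49 tilt [ 0.0008 -0.0006] F [ 0.6 -0.5  0.1] w 0.0855 j [-0.641  0.447 -0.279  0.844  0.    -0.126]
[  0.4839  -0.3608 150.494 ] 0.01265383025140419 tool [ 0.7 -2.9 42.5]
travel [0.7, -2.9, 53.0] rot [0.11, 0.01, 0.0]
```

Emit:
carry_out(moves=[{"travel": [0, -1.5, 30], "rotation": [0, 0, 0], "claw": 0}, {"travel": [0, -1.5, 45], "rotation": [0, 0, 0], "claw": 0}, {"travel": [0, -1.5, 50.5], "rotation": [0, 0, 0], "claw": 0}, {"travel": [0, -1.5, 50.5], "rotation": [0, 0, 0], "claw": 0}, {"travel": [0, -1.5, 50.5], "rotation": [0, 0, 0], "claw": 120}, {"travel": [0, -1.5, 50.5], "rotation": [0, 0, 0], "claw": 120}, {"travel": [0, -1.5, 50.5], "rotation": [0, 0, 0], "claw": 255}, {"travel": [0, -1.5, 50.5], "rotation": [0, 0, 0], "claw": 255}])

```text
time: 43.2
position: [0.4842, -0.3621, 0.0043]
ee_rot: [0.001, 0.864, 0.504, 0.0]
contact_force: [-1.6, 0.1, 7.8]
grip_width: 0.0531
```

```bash
python3 - <<'E'
from h import *
st();f=save('wrist','w40'); p,R=pose()
v,e=wt(f,'red',(.483,-.36),name='fit_r2'); print(np.round(v,4),e,'tool',np.round(R.inv().apply(np.array([v[0],v[1],.012])-p)*1000,1))
m=np.radians(300); g=np.array([.5575,-.0445])-.07*np.array([np.cos(m),np.sin(m)]); print(g); go([g[0],g[1],.15],210)
E
```

```text
t 43.2 p [ 0.4842 -0.3621  0.0043] psi 60.52 tilt [ 0.0011 -0.0015] F [-1.6  0.1  7.8] w 0.0531 j [-0.642  0.499 -0.328  0.741 -0.001 -0.127]
[  0.4834  -0.3603 150.3826] 0.020901567511031498 tool [ 1.1 -1.5 -7.7]
[0.5225     0.01612178]
travel [348.0, -152.5, -146.1] rot [-0.02, 0.14, -149.48]
```

View pics/w40.png

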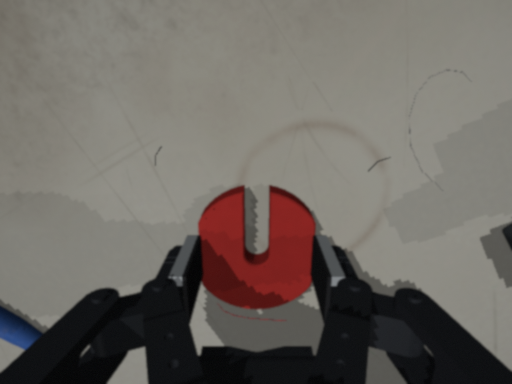

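Emit:
carry_out(moves=[{"travel": [0, 0, -60], "rotation": [0, 0, 0], "claw": 255}, {"travel": [0, 0, -120], "rotation": [0, 0, -10], "claw": 255}, {"travel": [40, -18, -146], "rotation": [0, 0, -20], "claw": 255}, {"travel": [80, -36, -146], "rotation": [0, 0, -30], "claw": 255}, {"travel": [130, -57, -146], "rotation": [0, 0, -40], "claw": 255}, {"travel": [180, -79, -146], "rotation": [0, 0, -50], "claw": 255}, {"travel": [230, -100, -146], "rotation": [0, 0, -60], "claw": 255}, {"travel": [280, -122, -146], "rotation": [0, 0, -70], "claw": 255}, {"travel": [330, -144, -146], "rotation": [0, 0, -80], "claw": 255}, {"travel": [348, -152.5, -146], "rotation": [0, 0, -90], "claw": 255}])

```text
time: 44.5
position: [0.5219, 0.0195, 0.149]
ee_rot: [-0.0, 0.25, 0.968, 0.0]
contact_force: [-0.2, -0.6, -3.0]
grip_width: 0.0534
```

Emit:
carry_out(moves=[{"travel": [0, 0, 0], "rotation": [0, 0, -10], "claw": 255}, {"travel": [0, 0, 0], "rotation": [0, 0, -20], "claw": 255}, {"travel": [0, 0, 0], "rotation": [0, 0, -30], "claw": 255}, {"travel": [0, 0, 0], "rotation": [0, 0, -40], "claw": 255}, {"travel": [0, 0, 0], "rotation": [0, 0, -50], "claw": 255}, {"travel": [0, 0, 0], "rotation": [0, 0, -59.5], "claw": 255}, {"travel": [0, 0, 0], "rotation": [0, 0, -59.5], "claw": 255}, {"travel": [0, 0, 0], "rotation": [0, 0, -59.5], "claw": 255}])

```text
time: 45.5
position: [0.522, 0.0166, 0.1489]
ee_rot: [-0.0, -0.258, 0.966, 0.0]
contact_force: [1.2, -0.3, -2.3]
grip_width: 0.0537
```

```bash
python3 - <<'E'
from h import *
st();f=save('wrist','w41'); p,R=pose()
for n in('stem_foot','stem_knob'):
    for q in landmark_of('wrist',n)[:2]:
        w=toworld(f,q['at'],.024 if n=='stem_foot' else .084); print(n,np.round(q['at'],1),np.round(w,4),'tool',np.round(R.inv().apply(w-p)*1000,1))
E
```

```text
t 45.5 p [0.522  0.0166 0.1489] psi -150.12 tilt [-0.0002  0.    ] F [ 1.2 -0.3 -2.3] w 0.0537 j [ 0.032  0.218 -0.366  0.986  0.    -2.06 ]
stem_foot [259.4  95.9] [ 0.5552 -0.0438  0.024 ] tool [  1.3 -68.8 124.9]
stem_knob [260.1  96.5] [ 0.5565 -0.0459  0.084 ] tool [  1.2 -71.4  64.9]
```

View pics/w41.png

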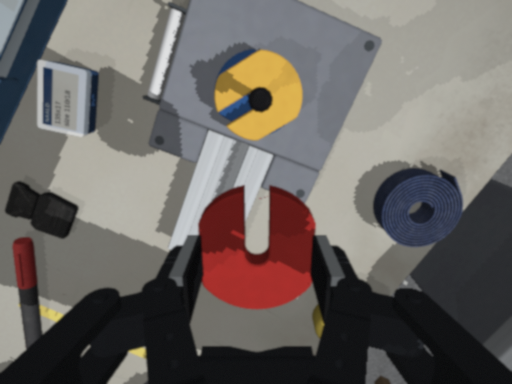

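Emit:
carry_out(moves=[{"travel": [0, 0, 40], "rotation": [0, 0, 0], "claw": 255}, {"travel": [0, 0, 80], "rotation": [0, 0, 0], "claw": 255}, {"travel": [0, 0, 90], "rotation": [0, 0, 0], "claw": 255}, {"travel": [0, -10, 90], "rotation": [0, 0, 0], "claw": 255}, {"travel": [0, -22, 90], "rotation": [0, 0, 0], "claw": 255}, {"travel": [0, -26, 90], "rotation": [0, 0, 0], "claw": 255}, {"travel": [0, -26, 90], "rotation": [0, 0, 0], "claw": 255}, {"travel": [0, -26, 90], "rotation": [0, 0, 0], "claw": 255}])

```text
time: 46.65
position: [0.5352, -0.0059, 0.0592]
ee_rot: [0.0, -0.259, 0.966, 0.0]
contact_force: [0.8, 0.6, -3.1]
grip_width: 0.0536
```

```bash
python3 - <<'E'
from h import *
st();f=save('wrist','w42'); p,R=pose()
I=cv2.resize(f['pixels'][80:280,150:370],None,fx=3,fy=3,interpolation=cv2.INTER_CUBIC)
cv2.imwrite('pics/w42z.png',I[:,:,::-1])
for n in ['stem_knob']:
    for q in landmark_of('wrist',n)[:2]:
        w=toworld(f,q['at'],.084); print(n,np.round(q['at'],1),np.round(w,4),'tool',np.round(R.inv().apply(w-p)*1000,1))
E
```

```text
t 46.65 p [ 0.5352 -0.0059  0.0592] psi -149.98 tilt [0.0002 0.0002] F [ 0.8  0.6 -3.1] w 0.0536 j [-0.011  0.327 -0.449  0.795  0.    -2.106]
stem_knob [263.2 179.5] [ 0.5562 -0.0452  0.084 ] tool [  1.4 -44.7 -24.9]
```

View pics/w42z.png

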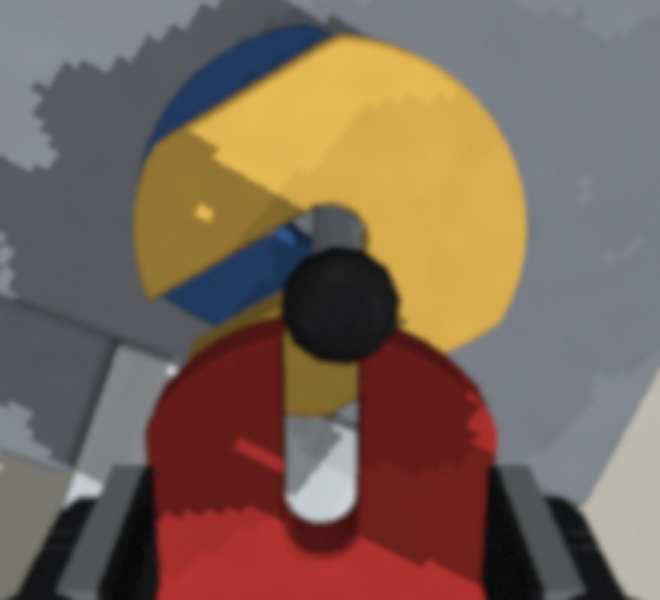

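Emit:
carry_out(moves=[{"travel": [2.3, 0, 0], "rotation": [0, 0, 0], "claw": 255}, {"travel": [2.3, 0, 0], "rotation": [0, 0, 0], "claw": 255}, {"travel": [2.3, -8, 0], "rotation": [0, 0, 0], "claw": 255}, {"travel": [2.3, -16, 0], "rotation": [0, 0, 0], "claw": 255}, {"travel": [2.3, -22, 0], "rotation": [0, 0, 0], "claw": 255}, {"travel": [2.3, -22, 0], "rotation": [0, 0, 0], "claw": 255}, {"travel": [2.3, -22, 0], "rotation": [0, 0, 0], "claw": 255}])

```text
time: 47.62
position: [0.544, -0.0261, 0.0588]
ee_rot: [-0.0, -0.259, 0.966, 0.0]
contact_force: [0.0, -0.5, -2.9]
grip_width: 0.0538
```

```bash
python3 - <<'E'
from h import *
st();f=save('wrist','w43'); p,R=pose()
I=cv2.resize(f['pixels'][130:330,150:370],None,fx=3,fy=3,interpolation=cv2.INTER_CUBIC)
cv2.imwrite('pics/w43z.png',I[:,:,::-1])
d=np.array([.5567,-.0447,p[2]])-p; print(R.inv().apply(d)*1000)
E
```

```text
t 47.62 p [ 0.544  -0.0261  0.0588] psi -149.98 tilt [-0.0004  0.0002] F [ 0.  -0.5 -2.9] w 0.0538 j [-0.048  0.343 -0.426  0.802  0.    -2.143]
[-1.66204223e+00 -2.25144541e+01 -6.47386297e-03]
```

View pics/w43z.png

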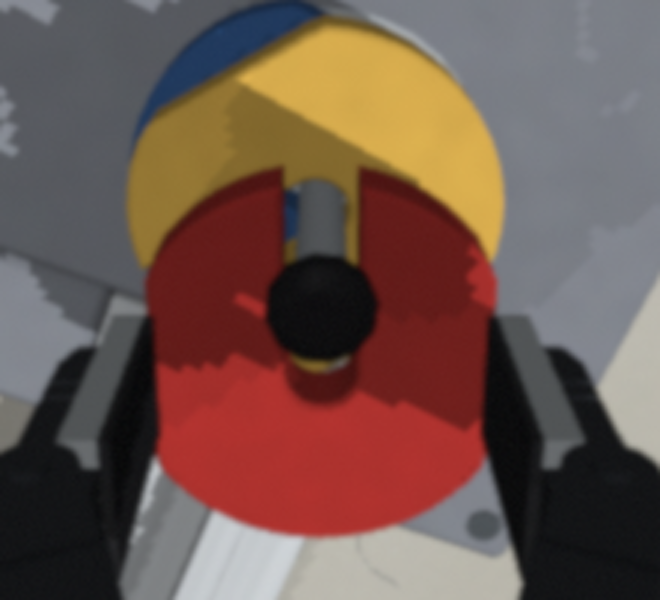

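Emit:
carry_out(moves=[{"travel": [0, -8, 0], "rotation": [0, 0, 0], "claw": 255}, {"travel": [0, -16, 0], "rotation": [0, 0, 0], "claw": 255}, {"travel": [0, -21, 0], "rotation": [0, 0, 0], "claw": 255}, {"travel": [0, -21.5, 0], "rotation": [0, 0, 0], "claw": 255}, {"travel": [0, -21.5, 3], "rotation": [0, 0, 0], "claw": 255}, {"travel": [0, -21.5, 5.5], "rotation": [0, 0, 0], "claw": 255}, {"travel": [0, -21.5, 6.5], "rotation": [0, 0, 0], "claw": 255}, {"travel": [0, -21.5, 6.5], "rotation": [0, 0, 0], "claw": 255}])

```text
time: 48.68
position: [0.5546, -0.0446, 0.0524]
ee_rot: [-0.0, -0.259, 0.966, 0.0]
contact_force: [-2.3, -0.5, -0.5]
grip_width: 0.053
```

```bash
python3 - <<'E'
from h import *
st();f=save('wrist','w44'); p,R=pose()
I=cv2.resize(f['pixels'][150:350,150:370],None,fx=3,fy=3,interpolation=cv2.INTER_CUBIC)
cv2.imwrite('pics/w44z.png',I[:,:,::-1])
E
```

```text
t 48.67 p [ 0.5546 -0.0446  0.0524] psi -149.96 tilt [-0.0005  0.0001] F [-2.3 -0.5 -0.5] w 0.053 j [-0.08   0.369 -0.404  0.798  0.    -2.175]
```

View pics/w44z.png

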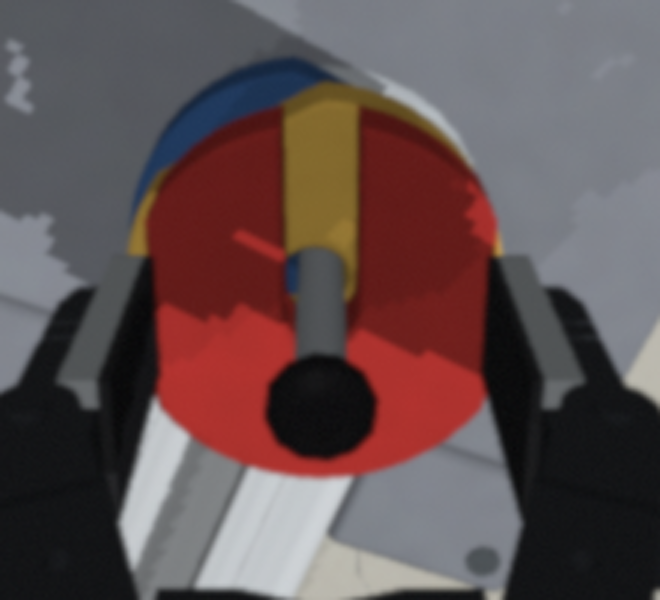

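Weight has landed (its load is off the wrist). Release and rise.

Emit:
carry_out(moves=[{"travel": [0, 0, 0.5], "rotation": [0, 0, 0], "claw": 255}, {"travel": [0, 0, 0.5], "rotation": [0, 0, 0], "claw": 0}, {"travel": [0, 0, 0.5], "rotation": [0, 0, 0], "claw": 0}, {"travel": [0, 0, 0.5], "rotation": [0, 0, 0], "claw": 0}, {"travel": [0, 0, -30], "rotation": [0, 0, 0], "claw": 0}, {"travel": [0, 0, -70], "rotation": [0, 0, 0], "claw": 0}, {"travel": [0, 40, -90], "rotation": [0, 0, 0], "claw": 0}, {"travel": [0, 40, -90], "rotation": [0, 0, 0], "claw": 0}, {"travel": [0, 40, -90], "rotation": [0, 0, 0], "claw": 0}])

```text
time: 49.85
position: [0.5351, -0.0102, 0.1422]
ee_rot: [0.0, -0.259, 0.966, -0.0]
contact_force: [-0.1, 1.1, -0.2]
grip_width: 0.0855
```

```bash
python3 - <<'E'
from h import *
st();f=save('wrist','w45'); p,R=pose()
I=cv2.resize(f['pixels'][20:240,150:400],None,fx=3,fy=2.7,interpolation=cv2.INTER_CUBIC)
cv2.imwrite('pics/w45z.png',I[:,:,::-1])
v,e=wt(f,'red',(.556,-.045),zp=.060,name='fit_r4'); print(np.round(v,4),e)
s=save('side','side2'); I=cv2.resize(s['pixels'][150:340,140:330],None,fx=3,fy=3,interpolation=cv2.INTER_CUBIC)
cv2.imwrite('pics/side2z.png',I[:,:,::-1])
E
```

```text
t 49.85 p [ 0.5351 -0.0102  0.1422] psi -149.95 tilt [ 0.0004 -0.0004] F [-0.1  1.1 -0.2] w 0.0855 j [-0.019  0.246 -0.347  0.978 -0.    -2.114]
[ 5.563000e-01 -4.440000e-02  3.000116e+02] 0.04042040189606073
```

View pics/w45z.png

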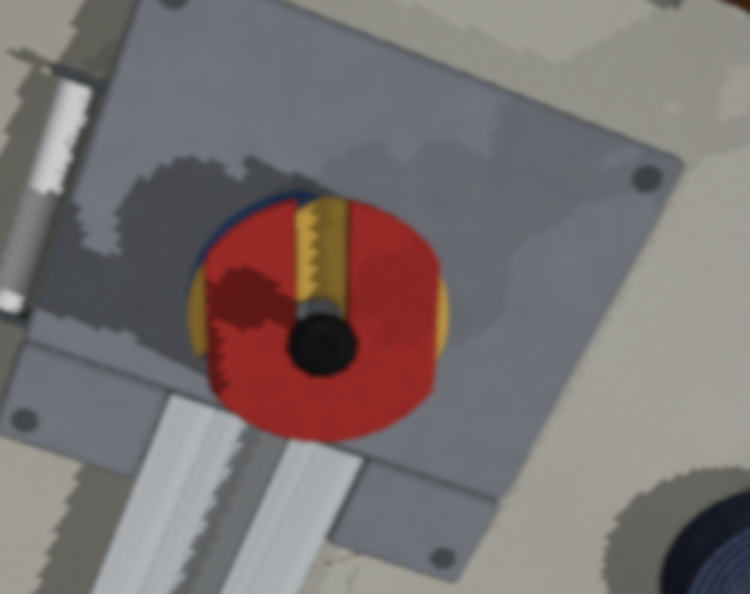

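View pics/side2z.png

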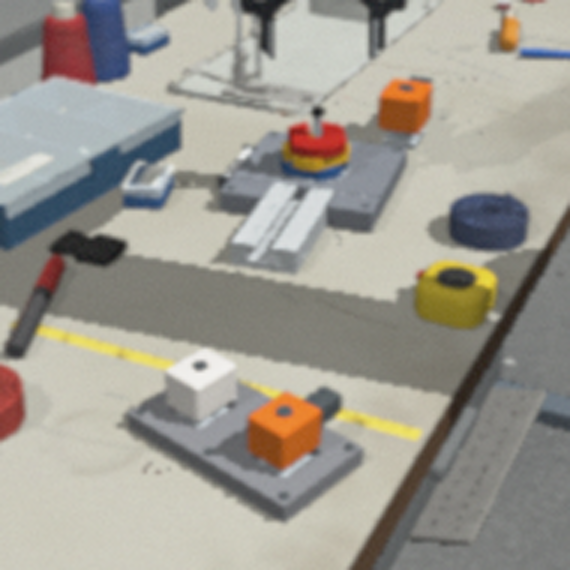

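```bash
python3 - <<'E'
from h import *
go([.415,.28,.16],-16.5)
E
```

```text
travel [-41.6, 311.5, -18.4] rot [0.07, -0.01, -133.49]
```

```bash
python3 - <<'E'
from h import *
go([.446,.38,.16],163.5)
E
```

```text
travel [-118.4, 382.6, -18.4] rot [-0.01, -0.06, 46.51]
```

Emit:
carry_out(moves=[{"travel": [-118.5, 382.5, -18], "rotation": [0, 0, 46.5], "claw": 0}, {"travel": [-118.5, 382.5, -18], "rotation": [0, 0, 46.5], "claw": 0}, {"travel": [-118.5, 382.5, -18], "rotation": [0, 0, 46.5], "claw": 0}, {"travel": [-118.5, 382.5, -18], "rotation": [0, 0, 46.5], "claw": 0}, {"travel": [-118.5, 382.5, -18], "rotation": [0, 0, 46.5], "claw": 0}, {"travel": [-118.5, 382.5, -18], "rotation": [0, 0, 46.5], "claw": 0}, {"travel": [-118.5, 382.5, -18], "rotation": [0, 0, 46.5], "claw": 0}, {"travel": [-118.5, 382.5, -18], "rotation": [0, 0, 46.5], "claw": 0}, {"travel": [-118.5, 382.5, -18], "rotation": [0, 0, 46.5], "claw": 0}, {"travel": [-118.5, 382.5, -18], "rotation": [0, 0, 46.5], "claw": 0}])

```text
time: 51.2
position: [0.4465, 0.3788, 0.1599]
ee_rot: [-0.0, 0.144, 0.99, -0.001]
contact_force: [-0.1, -0.4, -0.3]
grip_width: 0.0855
```

```bash
python3 - <<'E'
from h import *
st();f=save('wrist','w46'); save('top','top3')
for n in('stop_inner_center','stop_outer_center'): print(n,[ (np.round(q['at'],1).tolist(),np.round(toworld(f,q['at'],.033),4)) for q in landmark_of('wrist',n)[:2]])
E
```

```text
t 51.2 p [0.4465 0.3788 0.1599] psi 163.42 tilt [-0.0007 -0.001 ] F [-0.1 -0.4 -0.3] w 0.0855 j [ 0.704  0.324 -0.198  1.05  -0.    -0.578]
stop_inner_center [([308.6, 132.3], array([0.3937, 0.3549, 0.033 ]))]
stop_outer_center [([212.0, 129.7], array([0.4721, 0.3292, 0.033 ]))]
```

View pics/w46.png

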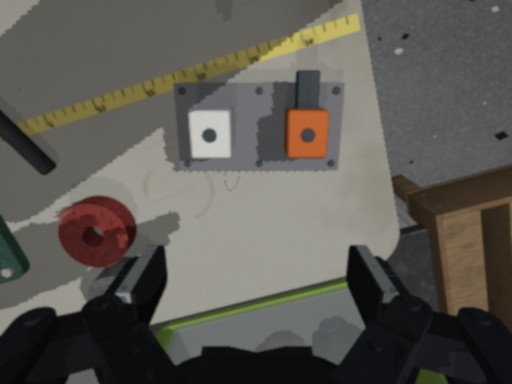

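View pics/top3.png

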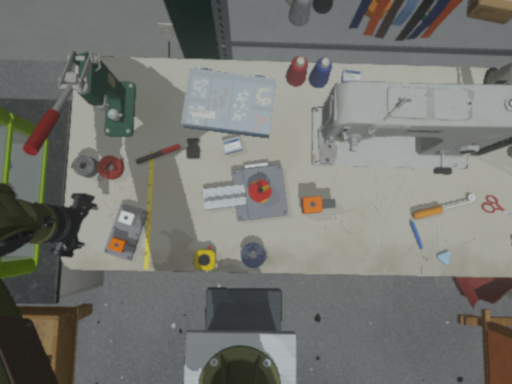

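```bash
python3 -c "
from h import *
st(); print(finish_job())"
```

```text
t 51.4 p [0.4465 0.3795 0.1605] psi 163.44 tilt [0. 0.] F [ 0.3 -0.7  0.3] w 0.0857 j [ 0.704  0.324 -0.197  1.05  -0.    -0.577]
the job is handed in; nothing more can be done
None
```

The tensioner is ready and I handed the job in at 51.4 s; no verdict is reported.

**Stops:** I slid the white stop and then the orange one out of the open end of the T-slot. The white one went into the far pocket and the orange one into the near pocket.

**Weights:** Only blue, yellow and red were on the table; I saw no green one. They are stacked on the stem in that order from the bottom, with slots at about 180°, 60° and 300°.

**Last checks**
- The last wrist picture shows both stops sitting flat and square in their pockets.
- The side picture shows the three weights lying flat one on another.
- My fit put the red weight within about 1 mm of the stem axis. For the blue and yellow weights I relied on the pictures, because the fit I ran on blue after its release was unreliable.
- In the last top picture the tape measure, webbing roll and buckle appear where they were.
- The arm was clear of everything, with the gripper open.

**What went wrong or disagreed**
- The first try at seating the orange stop caught the pocket edge with about 68 N at the wrist. I backed off and reseated it without force.
- The first grip on the yellow weight slid over its top and pressed with about 34 N. I regripped it lower.
- Two detector readings of the orange stop differed by about 6 mm. The first was about 4 mm from the pocket centre I had measured and the second under 3 mm; I judged it seated from the picture.

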